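Pack the blow-off tray at the bearing table

TASK

The rinsed bearing tools are to be blown dry. While the aluminium tray is still empty, shut its air off by swinging the valve handle fully against its stop, square across the pipe; then stand every rinsed part that is on the cart (up to two bearing carriers, a lapping block, a response pad seater, a spare plunger and the cork-lidded jar) inside the tray, upright and flat on its floor, and with all of them in turn the air fully on again, handle in line with the pipe against its other stop. Leave the yo-yo, tools, mug and the other things on the cart where they are.

Things in the scene. Friction and masses are not known exactly. Their poses are not given: they have to be found in the camera images.
- dryer: Fixed unit: aluminium tray, air pipe, brass ball valve. Origin at cart height under the tray's middle, x and y along its sides. Tray inside 160 (x) x 184 (y) mm, floor 4 mm above the origin, walls 4 mm thick, rim 34 mm high. A 20 mm pipe at height 30 mm runs from the tray's +y wall along +y through the valve body (y = 200 mm, 36 x 56 mm, 48 mm high) to an elbow at y = 269 mm.
- tray_floor (a point): Centre of the tray floor's top; axes as the dryer's. All six parts fit with a few mm to spare, for instance with centres at x, y in mm: carrier_a 32,-63; carrier_b -32,-7; block 38,55 (their long sides along x); seater -51,-63; plunger 51,-7; jar -45,55. The upright grips then leave room for fingers spaced along x.
- valve (a joint): Ball valve handle, turning about the upright stem. 0 = shut: handle square across the pipe, pointing to the dryer's -x. pi/2 = fully open: handle in line with the pipe, pointing to the dryer's +y, away from the tray. Hard stops at both ends; stays where left; friction about 0.2 N m (2.5 N at the grip). It starts open or partly open.
- valve_stem (a point): Fixed point on the valve stem's axis (dryer x = 0, y = 200 mm) at mid-height of the handle, 95 mm above the cart.
- handle_grip (a point): Grip point on the handle, 85 mm out from the stem. The handle is a straight flat bar with a black sleeve, 110 mm long from the stem axis, 14 mm thick sideways, 18 mm high (86 to 104 mm above the cart), free below.
- carrier_a: Rinsed bearing carrier: aluminium base 90 (x) x 44 (y) x 22 mm high with two white ceramic bearings on it, x = -28 and 28 mm, 22 mm across, to 28 mm height; upright flat grip in the middle, 16 (x) x 28 (y) mm, from 22 to 95 mm height; about 0.3 kg; origin at the centre of its underside, z up when standing; may be absent
- carrier_b: Second bearing carrier, the same as carrier_a; origin at the centre of its underside, z up when standing; may be absent
- block: Rinsed lapping block: dark steel base 76 (x) x 60 (y) x 26 mm high, bare; upright flat grip in the middle, 16 (x) x 28 (y) mm, from 26 to 95 mm height; about 0.4 kg; origin at the centre of its underside, z up when standing; may be absent
- seater: Rinsed steel response pad seater: disc 52 mm across, 20 mm high; stem 14 mm across to 45 mm; round grip 22 mm across from 45 to 95 mm height; about 0.35 kg; origin at the centre of its underside, z up when standing; may be absent
- plunger: Rinsed spare press plunger: steel cylinder 52 mm across, 45 mm high, with a round shank 20 mm across from 45 to 95 mm height; about 0.4 kg; origin at the centre of its underside, z up when standing; may be absent
- jar: Rinsed glass jar with white bearings in it: 64 mm across, 60 mm high, with a fixed tall cork lid 36 mm across from 60 to 97 mm height; about 0.25 kg; origin at the centre of its underside, z up when standing; may be absent
- yoyo: Sky-blue yo-yo lying on its side, 56 mm across, 42 mm high; leave alone
- driver: Screwdriver lying near the robot, to its right; leave alone
- wrench: Wrench lying near the robot, to its left; leave alone
- mug: White mug, 80 mm across, 90 mm high, at the back left; leave alone
- oil: Capped bottle 44 mm across, 110 mm high, at the back; leave alone
- parts_bin: Grey bin of spare bearings, 110 x 160 x 50 mm, at the back; leave alone
- pad_case: Black flat case, 90 x 130 x 35 mm, at the back right; leave alone
Things that resemble listed ones, but are neither listed nor needed, are in the scene too. What is shaped like the plunger but pink or yellow is not meant. Leave any purple or yellow look-alike of the jar alone.

How it is judged:
On the way, in this order (a step that is already met when the one before it is completed fails the run):
1. the valve is fully shut while the tray is still empty (value of joint valve below 0.08 rad and horizontal distance between each of carrier_a, carrier_b, block, seater, plunger, jar and dryer above 0.11 m), for 0.2 s.
2. all the parts stand in the tray, the valve still shut (value of joint valve below 0.12 rad and angle between each of carrier_a, carrier_b, block, seater, plunger, jar's own z axis and vertical below 0.1 rad and z of each of carrier_a, carrier_b, block, seater, plunger, jar in the frame of dryer below 0.009 m and linear speed of each of carrier_a, carrier_b, block, seater, plunger, jar below 0.03 m/s and x of carrier_a in the frame of dryer between -0.08 and 0.08 m and y of carrier_a in the frame of dryer between -0.092 and 0.092 m and x of carrier_b in the frame of dryer between -0.08 and 0.08 m and y of carrier_b in the frame of dryer between -0.092 and 0.092 m and x of block in the frame of dryer between -0.08 and 0.08 m and y of block in the frame of dryer between -0.092 and 0.092 m and x of seater in the frame of dryer between -0.08 and 0.08 m and y of seater in the frame of dryer between -0.092 and 0.092 m and x of plunger in the frame of dryer between -0.08 and 0.08 m and y of plunger in the frame of dryer between -0.092 and 0.092 m and x of jar in the frame of dryer between -0.08 and 0.08 m and y of jar in the frame of dryer between -0.092 and 0.092 m), for 0.2 s.
At the end, for the whole second after the job is handed in: Every part present stands upright (within 0.1 rad) and at rest on the tray floor (underside within 5 mm of it), its centre inside the tray walls; the valve is fully open (beyond 1.49 rad of 1.571) (value of joint valve above 1.49 rad and angle between each of carrier_a, carrier_b, block, seater, plunger, jar's own z axis and vertical below 0.1 rad and z of each of carrier_a, carrier_b, block, seater, plunger, jar in the frame of dryer below 0.009 m and linear speed of each of carrier_a, carrier_b, block, seater, plunger, jar below 0.03 m/s and x of carrier_a in the frame of dryer between -0.08 and 0.08 m and y of carrier_a in the frame of dryer between -0.092 and 0.092 m and x of carrier_b in the frame of dryer between -0.08 and 0.08 m and y of carrier_b in the frame of dryer between -0.092 and 0.092 m and x of block in the frame of dryer between -0.08 and 0.08 m and y of block in the frame of dryer between -0.092 and 0.092 m and x of seater in the frame of dryer between -0.08 and 0.08 m and y of seater in the frame of dryer between -0.092 and 0.092 m and x of plunger in the frame of dryer between -0.08 and 0.08 m and y of plunger in the frame of dryer between -0.092 and 0.092 m and x of jar in the frame of dryer between -0.08 and 0.08 m and y of jar in the frame of dryer between -0.092 and 0.092 m); the robot touches nothing.
It fails at once if a bystander is moved more than 40 mm (distance of any of yoyo, driver, mug, oil, parts_bin, pad_case, wrench from where it was at the start of the episode above 0.04 m).
Of carrier_a, carrier_b, block, seater, plunger, jar only 5 to 6 are there at a start; the rules pass over those that are not, and their reading is None.
At some moment in a run one of carrier_a, carrier_b, block may be knocked a few centimetres aside while the robot is not near it.
It also fails if it takes over 210 s, if anything falls off the work surface, if the arm or the gripper's body presses on something with over 40 N, if the wrist force passes 120 N, or if a joint passes its speed limit or range.

ROBOT

A 6-joint arm with a two-finger parallel gripper is mounted at the origin on the work surface. World frame = base frame: x ahead of the robot, y to its left, z up, the work surface at z = 0. Lengths are in m, angles in rad, forces in N, time in s.
With the tool pointing down it reaches from about 0.3 to 0.775 m from the base axis. Payload 14.6 kg.
Tool frame: the origin (TCP) lies on the centre line of the jaws, within the pads' length; the fingertips stand 19 mm ahead of it and the grasp point (between the pads) is the TCP; z points along the fingers, y is the direction in which the jaws open and shut (so a half turn about z gives the same grasp; the last joint's range is limited). The gripper opens to 94 mm and grips with 3 to 60 N. Pads are 16 mm wide; open, the fingers measure 119 mm over their backs; the gripper's body (75 mm by 177 mm) begins 78 mm behind the grasp point.
Start: joints at [1.16, 0.3, 1.521, -0, 1.321, -0.067], TCP at [0.185, 0.518, 0.199] pointing down, gripper open.
Joint ranges: [-3.03, 3.03], [-0.79, 2.21], [0.23, 2.52], [-1.04, 4.18], [0, 3.07], [-2.55, 2.55]. Speed limits (rad/s): [2.22, 2.22, 2.57, 3.14, 3.14, 3.14].

INTERFACE

Orientations are given as [roll, pitch, yaw] about the fixed x, y, z axes, in that order (R = Rz(yaw) Ry(pitch) Rx(roll)).
In Python, from station import ctrl gives the robot as it stands. The module is installed in compiled form; this text tells all that it offers.
- The arm moves only by the shell command python3 -m creep 'ROWS' [FORCE]. ROWS is a JSON object of lists of equal length, an entry for each row: "translation": the shift along the world's x, y, z in mm, a list of three; "yaw": the turn about the world's z in rad; "gripper": the closure in counts, from 0 (fully open) to 255 (shut). A call has 1 to 5 rows; each row is the pose to reach, as a shift and turn from the pose measured when the call began; what a row does not reach only later rows make up. A row lasts 1/12 s, in which the tool goes at most 41.7 mm and 7.16 degrees, less where a joint would pass 70% of its speed; a pose out of reach is approached as far as the arm can. A call with a gripper value outside its range is refused whole. The fingers move at their own pace and stop on an object; FORCE is the grip in N (left out, the last holds). Time passes only in rows, so rows that repeat a pose let the fingers close. It gives the time, the measured TCP pose, the force and the opening at its end, in the units of the state.
- ctrl.get_obs(): the state, without advancing time (a new reading comes with each control period).
- ctrl.camera(name): name is "scene" or "top" or "wrist"; returns a dict with "pixels" (420x560x3 uint8, red, green, blue), "depth" (420x560 float32, m along the optical axis (not along the pixel's ray), 0 where there is no reading), "fx", "fy", "cx", "cy" (pixels), "R" (3x3) and "t" (3): a world point X has camera coordinates R X + t; the wrist camera has in their place "tool_from_camera" (4x4, takes a point from camera to tool coordinates, whose origin is the TCP and whose axes are the flange's). Camera axes: x right, y down, z forward; pixel columns grow to the right and rows downward; lengths in m; the calibration is good to about 2 mm. A picture is of the moment at which its call begins: read the wrist's pose just before it.
- ctrl.hand_in(): hands the job in, once; it reports no verdict.
The state is a dict: "time_s": time; "qpos": joint angles; "joint_vel": joint speeds; "tau": joint torques, N m; "ee_pos": TCP position; "eef_rot": TCP orientation; "force": force on the tool from outside, world axes, zero at the start; "moment": the same for the moment, N m; "grip_width": finger opening in m.
Only numpy, scipy, OpenCV 4.12 (cv2) and the standard library are available. Lean on these libraries where they do the work, as an engineer would, in place of code of your own. Each camera call takes 0.05 s, during which the arm holds its last target. There are 200 camera calls.

## Working session

There is one attempt and no reset: what is moved stays moved. The work goes in short steps, Python scripts to look and compute and a shell command to move; the robot and the scene stay as the last step left them, time stands still between calls to the robot, and variables do not carry over. Pictures are saved under pics/ and viewed, about 12 in all and at most 16, crops included, and the job is handed in when it is done.

```bash
mkdir -p pics
cat > h.py <<'E'
import numpy as np, cv2
from station import ctrl
def snap(name,fn=None):
    o=ctrl.get_obs(); c=ctrl.camera(name)
    if fn: cv2.imwrite('pics/'+fn,c['pixels'][:,:,::-1])
    np.savez('last_%s.npz'%name,**{k:np.array(v) for k,v in c.items()},ee=o['ee_pos'],rot=o['eef_rot'])
    return c,o
def cloud(c):
    d=c['depth'];v,u=np.mgrid[:d.shape[0],:d.shape[1]]
    P=np.stack([(u-c['cx'])/c['fx']*d,(v-c['cy'])/c['fy']*d,d],-1)
    return (P-c['t'])@c['R']
E
python3 - <<'E'
from h import *
for n in('scene','top'):
    c,o=snap(n,n+'1.png'); print(n,c['fx'],c['R'].round(3).tolist(),c['t'].round(3))
print(o)
E
```

```text
scene 501.4836308843692 [[-0.7, 0.714, -0.014], [0.507, 0.483, -0.714], [-0.503, -0.507, -0.7]] [ 0.341 -0.204  1.69 ]
top 477.1788399056975 [[-0.008, -1.0, -0.013], [-0.994, 0.009, -0.105], [0.105, 0.012, -0.994]] [0.04  0.533 1.292]
{'time_s': 0.05, 'qpos': array([ 1.16040348e+00,  3.00456760e-01,  1.52155107e+00, -1.93500116e-05,
        1.32070571e+00, -6.65867199e-02]), 'joint_vel': array([-1.50597445e-03, -2.76160506e-04, -1.80114485e-03, -1.57386608e-05,
       -1.85995205e-03,  6.48983687e-05]), 'tau': array([ 1.21493493e-03, -5.33210671e+01, -3.53699112e+01,  7.10291555e-02,
        2.36600154e-02, -6.42445798e-05]), 'ee_pos': array([0.18528731, 0.51757487, 0.1988069 ]), 'eef_rot': array([-3.14047300e+00, -5.58802101e-05,  2.79779129e+00]), 'force': array([ 0.42544634,  0.70741102, -0.04973008]), 'moment': array([-0.04831193,  0.04184408, -0.02651888]), 'grip_width': 0.09394676147121175}
```

View pics/scene1.png

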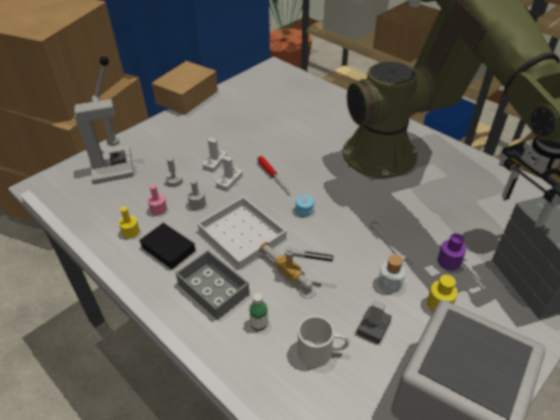

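View pics/top1.png

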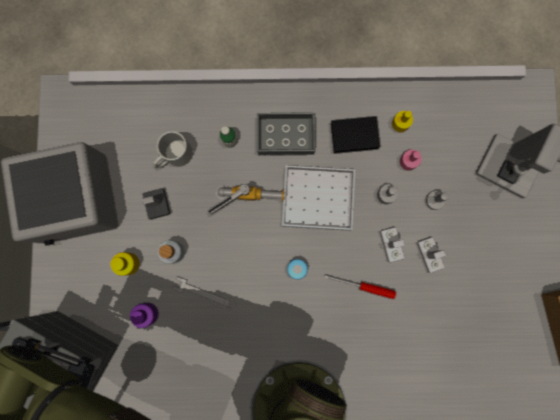

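Top view: carriers at (392,245) and (431,254), plunger at (388,193), seater at (437,200), block at (157,203) and jar at (170,252). The tray is at (319,198) and the valve handle runs from (243,190) to (212,212), partly open. The scene view agrees, so all six parts are present.

```bash
cat > meas.py <<'E'
from h import *
def rect(P):
    r=cv2.minAreaRect((P[:,:2]*1000).astype(np.float32)); return [np.round(x,1).tolist() if not np.isscalar(x) else round(x,1) for x in r]
def measure(wins=None):
    out={}
    c=np.load('last_top.npz'); W=cloud(c)
    R={'carA':(392,245,22),'carB':(431,254,22),'plunger':(388,193,18),'seater':(437,200,18),'block':(157,203,22),'jar':(170,252,18)}
    R.update(wins or {})
    for n,(u,v,r) in R.items():
        Q=W[v-r:v+r,u-r:u+r].reshape(-1,3); Q=Q[np.isfinite(Q).all(1)]
        g=Q[(Q[:,2]>.085)&(Q[:,2]<.11)]; b=Q[(Q[:,2]>.012)&(Q[:,2]<.07)]
        print(n,'top',len(g),np.round(1000*np.median(g,0)) if len(g) else '', rect(g) if len(g)>3 else '','base',rect(b) if len(b)>3 else '')
if __name__=='__main__':
    measure()
    c=np.load('last_top.npz'); W=cloud(c)
    Q=W[155:240,275:362].reshape(-1,3); q=Q[(Q[:,2]>.028)&(Q[:,2]<.04)]; print('rim',len(q),rect(q)); 
    Q=W[180:225,200:262].reshape(-1,3); q=Q[(Q[:,2]>.096)&(Q[:,2]<.115)]; print('handle',len(q),rect(q),q.mean(0))
    q=Q[(Q[:,2]>.03)&(Q[:,2]<.06)]; print('valve body/pipe',len(q),rect(q))
    # other things tall near
    for u,v in[(297,269),(157,203),(180,285),(330,277),(243,190),(223,197)]: print(u,v,W[v,u].round(3))
    for n in('scene','top'):
        im=np.load('last_%s.npz'%n)['pixels']
    a=im[140:275,130:265]; b=im[160:275,360:460]
    x=np.hstack([cv2.resize(a,(400,400)),cv2.resize(b,(348,400))]); cv2.imwrite('pics/crop1.png',x[:,:,::-1])
E
python3 meas.py
```

```text
carA top 70 [ 441. -263.   95.] [[440.6, -262.6], [15.6, 28.2], 13.4] base [[440.5, -262.8], [89.1, 44.4], 13.7]
carB top 72 [ 412. -366.   95.] [[411.4, -367.1], [16.1, 27.7], 22.3] base [[411.2, -367.2], [90.1, 45.0], 18.9]
plunger top 51 [ 580. -251.   95.] [[579.9, -252.0], [18.3, 18.2], 45.8] base [[579.3, -251.1], [50.1, 51.3], 58.6]
seater top 58 [ 563. -386.   95.] [[562.8, -387.1], [19.4, 20.3], 5.8] base [[562.9, -385.7], [50.7, 46.6], 17.8]
block top 74 [560. 392.  95.] [[560.8, 392.7], [16.2, 27.6], 16.2] base [[560.9, 393.1], [76.7, 61.3], 14.3]
jar top 157 [425. 344.  97.] [[424.0, 344.7], [33.8, 34.5], 1.3] base [[424.9, 343.5], [62.9, 62.0], 88.4]
rim 467 [[572.8, -48.0], [217.9, 168.6], 86.1]
handle 290 [[561.7, 180.7], [25.4, 122.2], 29.4] [0.56095191 0.17599916 0.1038517 ]
valve body/pipe 349 [[586.2, 157.8], [119.5, 36.1], 87.5]
297 269 [0.375 0.001 0.041]
157 203 [0.557 0.381 0.057]
180 285 [0.333 0.325 0.012]
330 277 [ 0.352 -0.09   0.015]
243 190 [0.582 0.141 0.108]
223 197 [0.579 0.208 0.002]
```

View pics/crop1.png

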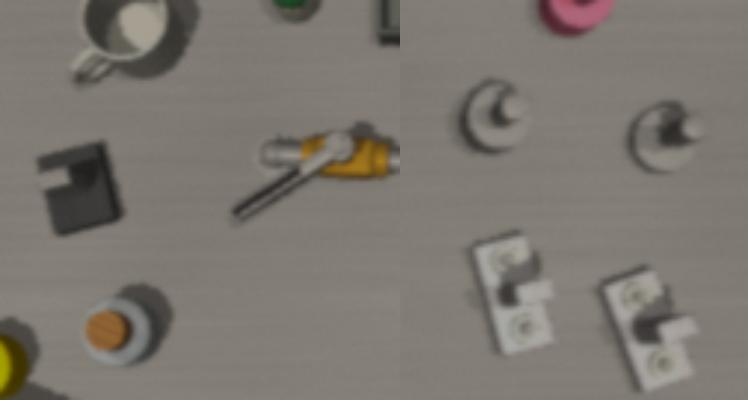

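Depth matches the listed sizes. I'll refine the dryer frame and the handle.

```bash
cat > dry.py <<'E'
from meas import *
c=np.load('last_top.npz'); W=cloud(c); V=W.reshape(-1,3)
q=V[(abs(V[:,0]-.573)<.13)&(V[:,1]<.056)&(V[:,1]>-.19)&(V[:,2]>.029)&(V[:,2]<.04)]
print('rim',len(q),rect(q))
p=V[(abs(V[:,0]-.585)<.06)&(V[:,1]>.06)&(V[:,1]<.23)&(V[:,2]>.034)&(V[:,2]<.06)]
print('pipe',rect(p))
h=V[(abs(V[:,0]-.56)<.13)&(V[:,1]>.05)&(V[:,1]<.27)&(V[:,2]>.094)&(V[:,2]<.115)]
print('handle',len(h),rect(h), h[h[:,2]>.107].mean(0) if (h[:,2]>.107).any() else '')
d=cv2.fitLine((h[:,:2]*1000).astype(np.float32),cv2.DIST_L2,0,.01,.01).ravel(); print(d, np.degrees(np.arctan2(d[1],d[0])))
E
python3 dry.py
```

```text
rim 487 [[593.3, -52.9], [214.2, 219.9], 89.6]
pipe [[585.4, 139.8], [155.5, 36.1], 87.5]
handle 296 [[561.6, 180.6], [25.4, 122.3], 29.6] [0.56269227 0.17422909 0.10836102]
[ 5.3997445e-01 -8.4168142e-01  5.6083881e+02  1.7591542e+02] -57.318096
```

```bash
sed -i 's/abs(V\[:,0\]-.573)<.13)&(V\[:,1\]<.056/abs(V[:,0]-.573)<.1)\&(V[:,1]<.052/' dry.py
cat >> dry.py <<'E'
for k,s in((0,1),(0,-1),(1,-1)):
    # outer/inner edges per slab
    a=q[:,1-k]; pts=[]
    for lo in np.arange(a.min()+.02,a.max()-.02,.01):
        z=q[(a>=lo)&(a<lo+.01)]
        if len(z): i=(s*z[:,k]).argmax(); pts.append(z[i])
    pts=np.array(pts,np.float32)[:,:2]*1000
    l=cv2.fitLine(pts,cv2.DIST_HUBER,0,.01,.01).ravel(); print(k,s,l.round(3),np.degrees(np.arctan2(l[1],l[0])).round(2))
for w in(.086,): 
    g=h[np.hypot(*(h[:,:2]-[.586,.140]).T)>.04]; print('bar',rect(g))
E
python3 dry.py
```

```text
rim 439 [[572.5, -52.4], [209.1, 168.6], 86.1]
pipe [[585.4, 139.8], [155.5, 36.1], 87.5]
handle 296 [[561.6, 180.6], [25.4, 122.3], 29.6] [0.56269227 0.17422909 0.10836102]
[ 5.3997445e-01 -8.4168142e-01  5.6083881e+02  1.7591542e+02] -57.318096
0 1 [ 6.3000e-02  9.9800e-01  6.5517e+02 -5.8108e+01] 86.4
0 -1 [ 7.30000e-02  9.97000e-01  4.88726e+02 -5.58070e+01] 85.79
1 -1 [ 9.97000e-01 -7.10000e-02  5.73396e+02 -1.56033e+02] -4.07
bar [[544.9, 201.6], [14.9, 69.4], 32.2]
```

Dryer centre is (572,-60) with yaw -3.9°, and the stem is at (585,140). The handle points to 122.7°, so the valve is at about 0.93 rad, with its grip at (539.5,211.4). Next I move over the handle.

```bash
python3 -m creep '{"translation":[[35,-30,0],[70,-60,0],[105,-90,0],[140,-120,0],[140,-120,0]],"yaw":[-0.12,-0.24,-0.36,-0.36,-0.36],"gripper":[0,0,0,0,0]}' 20; python3 -m creep '{"translation":[[35,-30,0],[70,-60,0],[105,-90,0],[140,-120,0],[140,-120,0]],"yaw":[-0.12,-0.24,-0.296,-0.296,-0.296],"gripper":[0,0,0,0,0]}'; python3 -m creep '{"translation":[[35,-30,0],[74,-66,0],[74,-66,0],[74,-66,0],[74,-66,0]],"yaw":[0,0,0,0,0],"gripper":[0,0,0,0,0]}'
```

```text
time_s: 0.52
ee_pos: [0.3278, 0.3948, 0.1987]
eef_rot: [-3.14, 0.001, 2.435]
force: [-0.5, 0.6, -0.7]
grip_width: 0.0937
time_s: 0.93
ee_pos: [0.4702, 0.2718, 0.1983]
eef_rot: [-3.14, 0.001, 2.136]
force: [-0.5, 0.1, -0.3]
grip_width: 0.0938
time_s: 1.35
ee_pos: [0.5444, 0.2051, 0.1976]
eef_rot: [-3.138, 0.001, 2.134]
force: [0.1, 0.6, -0.4]
grip_width: 0.0938
```

```bash
python3 -m creep '{"translation":[[-5,6,-30],[-5,6,-60],[-5,6,-85],[-5,6,-102],[-5,6,-102]],"yaw":[0,0,0,0,0],"gripper":[0,0,0,0,0]}' 15; python3 -m creep '{"translation":[[0,0,0],[0,0,0],[0,0,0],[0,0,0],[0,0,0]],"yaw":[0,0,0,0,0],"gripper":[190,255,255,255,255]}' 15;python3 -m creep '{"translation":[[0,0,0],[0,0,0],[0,0,0],[0,0,0],[0,0,0]],"yaw":[0,0,0,0,0],"gripper":[255,255,255,255,255]}' 15
```

```text
time_s: 1.77
ee_pos: [0.5368, 0.2116, 0.0922]
eef_rot: [-3.133, -0.001, 2.136]
force: [0.2, 0.0, -1.4]
grip_width: 0.0943
time_s: 2.18
ee_pos: [0.5372, 0.2118, 0.0931]
eef_rot: [-3.134, -0.001, 2.136]
force: [1.5, -0.3, -0.1]
grip_width: 0.0636
time_s: 2.6
ee_pos: [0.5371, 0.2117, 0.0931]
eef_rot: [-3.134, -0.001, 2.136]
force: [0.5, -0.7, -1.0]
grip_width: 0.0308
```

```bash
python3 -m creep '{"translation":[[0,0,0],[0,0,0],[0,0,0],[0,0,0],[0,0,0]],"yaw":[0,0,0,0,0],"gripper":[255,255,255,255,255]}' 15;python3 -m creep '{"translation":[[-8.3,-6.4,0],[-15.9,-13.8,0],[-22.5,-22.1,0],[-28,-31.1,0],[-28,-31.1,0]],"yaw":[0.122,0.244,0.367,0.489,0.489],"gripper":[255,255,255,255,255]}';python3 -m creep '{"translation":[[-4.4,-9.6,0],[-7.6,-19.6,0],[-9.5,-30,0],[-10,-35.4,0],[-10,-35.4,0]],"yaw":[0.122,0.244,0.367,0.43,0.43],"gripper":[255,255,255,255,255]}'
python3 - <<'E'
from h import *
snap('top');
E
python3 dry.py | tail -1
```

```text
time_s: 3.02
ee_pos: [0.5373, 0.212, 0.0931]
eef_rot: [-3.135, -0.001, 2.136]
force: [2.5, 3.4, -2.1]
grip_width: 0.0137
time_s: 3.43
ee_pos: [0.509, 0.1796, 0.0931]
eef_rot: [-3.134, 0.0, 2.633]
force: [3.4, -2.6, -3.2]
grip_width: 0.0137
time_s: 3.85
ee_pos: [0.4999, 0.146, 0.0932]
eef_rot: [-3.14, 0.003, 3.064]
force: [9.9, 15.1, -9.2]
grip_width: 0.0138
bar [[0.0, 0.0], [0.0, 0.0], 0.0]
```

```bash
python3 -m creep '{"translation":[[0,-3,0],[0,-3,0],[0,-3,0],[0,-3,0],[0,-3,0]],"yaw":[0.01,0.01,0.01,0.01,0.01],"gripper":[255,255,255,255,255]}'; python3 -m creep '{"translation":[[0,2,0],[0,2,0],[0,2,0],[0,2,0],[0,2,0]],"yaw":[0,0,0,0,0],"gripper":[180,120,120,120,120]}';  python3 -m creep '{"translation":[[0,0,40],[0,0,80],[0,0,107],[0,0,107],[0,0,107]],"yaw":[0,0,0,0,0],"gripper":[120,120,120,120,120]}'
```

```text
time_s: 4.32
ee_pos: [0.5001, 0.1458, 0.0931]
eef_rot: [3.14, 0.003, 3.07]
force: [4.4, 23.4, -7.8]
grip_width: 0.0136
time_s: 4.73
ee_pos: [0.5001, 0.1475, 0.0931]
eef_rot: [3.14, 0.003, 3.069]
force: [-0.1, 0.3, 0.4]
grip_width: 0.0437
time_s: 5.15
ee_pos: [0.5005, 0.1474, 0.2011]
eef_rot: [3.139, 0.005, 3.069]
force: [-0.9, -0.4, 0.0]
grip_width: 0.0499
```

Valve is firmly at its stop: 23 N and no motion. Now to the jar, at about (424.5,344).

```bash
python3 -m creep '{"translation":[[-15,39,0],[-30,78,0],[-45,117,0],[-60,156,0],[-60,156,0]],"yaw":[-0.12,-0.24,-0.36,-0.48,-0.5],"gripper":[80,80,80,80,80]}' 20;python3 -m creep '{"translation":[[-16,41,0],[-16,41,0],[-16,41,0],[-16,41,0],[-16,41,0]],"yaw":[-0.12,-0.24,-0.36,-0.36,-0.36],"gripper":[80,80,80,80,80]}'
python3 - <<'E'
from h import *
snap('top'); c,o=snap('wrist','w1.png'); print(c['tool_from_camera'].round(3).tolist())
E
python3 dry.py | sed -n '3,4p;8p'; python3 meas.py | head -6
```

```text
time_s: 5.57
ee_pos: [0.4384, 0.3059, 0.1993]
eef_rot: [-3.141, 0.004, 2.564]
force: [0.2, 0.3, 0.6]
grip_width: 0.0647
time_s: 5.98
ee_pos: [0.4221, 0.3465, 0.1979]
eef_rot: [-3.139, 0.004, 2.208]
force: [0.1, -0.1, 1.4]
grip_width: 0.0642
[[0.0, -0.961, -0.276, 0.082], [1.0, 0.0, 0.001, -0.001], [-0.001, -0.276, 0.961, -0.184], [0.0, 0.0, 0.0, 1.0]]
handle 289 [[536.2, 139.5], [23.9, 121.3], 88.2] [0.55589488 0.14025637 0.10842631]
[ 9.9699730e-01 -7.7436641e-02  5.4052197e+02  1.4147952e+02] -4.4412384
bar [[511.1, 144.2], [14.3, 70.7], 86.4]
carA top 71 [ 441. -261.   95.] [[440.4, -262.3], [15.6, 28.3], 14.7] base [[440.5, -262.9], [89.1, 45.4], 13.4]
carB top 73 [ 412. -366.   94.] [[411.4, -367.4], [16.1, 28.1], 19.6] base [[411.5, -367.4], [90.1, 44.6], 18.9]
plunger top 52 [ 580. -251.   96.] [[579.3, -251.4], [18.5, 17.3], 42.8] base [[579.4, -251.1], [50.5, 51.1], 16.7]
seater top 59 [ 563. -386.   95.] [[562.2, -387.3], [18.6, 18.8], 1.9] base [[562.4, -385.6], [50.7, 47.5], 26.3]
block top 73 [560. 392.  95.] [[560.2, 394.5], [17.0, 28.3], 14.8] base [[559.0, 399.3], [76.5, 73.1], 15.6]
jar top 154 [425. 343.  97.] [[426.5, 343.9], [36.4, 31.6], 50.7] base [[426.7, 341.9], [62.0, 58.1], 46.2]
```

View pics/w1.png

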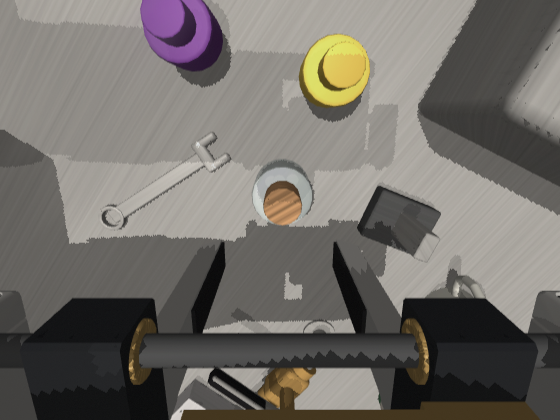

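The wrist view shows the jar's cork at (282,200), centred laterally between the fingers. Top measurements are unchanged and the handle is shut. Picking the jar.

```bash
python3 -m creep '{"translation":[[2,-3,-30],[2,-3,-60],[2,-3,-90],[2,-3,-111],[2,-3,-111]],"yaw":[0,0,0,0,0],"gripper":[80,80,80,80,80]}' 20;python3 -m creep '{"translation":[[0,0,0],[0,0,0],[0,0,0],[0,0,0],[0,0,0]],"yaw":[0,0,0,0,0],"gripper":[255,255,255,255,255]}' 20;python3 -m creep '{"translation":[[0,0,20],[0,0,60],[0,0,100],[0,0,130],[0,0,130]],"yaw":[0,0,0,0,0],"gripper":[255,255,255,255,255]}'
```

```text
time_s: 6.5
ee_pos: [0.4229, 0.3415, 0.0834]
eef_rot: [-3.133, 0.004, 2.209]
force: [0.6, -0.0, -0.2]
grip_width: 0.0646
time_s: 6.92
ee_pos: [0.4236, 0.342, 0.0846]
eef_rot: [-3.136, 0.004, 2.209]
force: [2.3, 1.0, 3.9]
grip_width: 0.0353
time_s: 7.33
ee_pos: [0.4251, 0.3431, 0.2214]
eef_rot: [3.137, 0.004, 2.21]
force: [-0.5, -0.5, -1.2]
grip_width: 0.0351
```

```bash
python3 -m creep '{"translation":[[12,-39,0],[24,-78,0],[36,-117,0],[48,-156,0],[48,-156,0]],"yaw":[-0.12,-0.24,-0.36,-0.42,-0.42],"gripper":[255,255,255,255,255]}';python3 -m creep '{"translation":[[12,-39,0],[24,-78,0],[36,-117,0],[46,-150,0],[46,-150,0]],"yaw":[-0.12,-0.24,-0.287,-0.287,-0.287],"gripper":[255,255,255,255,255]}';python3 -m creep '{"translation":[[12,-39,0],[12,-39,0],[12,-39,0],[12,-39,0],[12,-39,0]],"yaw":[0,0,0,0,0],"gripper":[255,255,255,255,255]}'
python3 - <<'E'
from h import *
snap('top'); print(ctrl.get_obs()['force'])
E
python3 dry.py | tail -1; python3 meas.py | head -5
```

```text
time_s: 7.75
ee_pos: [0.4743, 0.1818, 0.2209]
eef_rot: [3.138, 0.005, 1.781]
force: [0.5, -1.2, -3.0]
grip_width: 0.035
time_s: 8.17
ee_pos: [0.521, 0.0266, 0.2201]
eef_rot: [3.139, 0.007, 1.489]
force: [-0.8, -0.5, -2.2]
grip_width: 0.035
time_s: 8.58
ee_pos: [0.5327, -0.0115, 0.2199]
eef_rot: [3.139, 0.006, 1.49]
force: [-0.6, -0.2, -3.1]
grip_width: 0.0349
[-0.06104841 -0.23438451 -2.74541983]
bar [[510.9, 144.4], [14.9, 70.6], 86.1]
carA top 72 [ 441. -262.   94.] [[440.4, -262.4], [15.6, 28.3], 14.1] base [[440.6, -262.7], [89.1, 45.4], 14.0]
carB top 72 [ 412. -367.   95.] [[411.6, -367.8], [15.9, 28.6], 22.0] base [[411.2, -367.5], [90.5, 45.1], 19.7]
plunger top 52 [ 579. -251.   94.] [[579.8, -251.0], [18.7, 18.3], 26.0] base [[579.6, -251.6], [50.7, 51.5], 57.1]
seater top 56 [ 563. -386.   95.] [[562.2, -385.8], [20.7, 18.6], 85.1] base [[562.9, -385.5], [51.0, 46.6], 18.9]
block top 74 [560. 392.  95.] [[560.2, 393.5], [16.8, 27.9], 18.3] base [[560.9, 393.2], [77.3, 60.9], 15.0]
```

```bash
python3 -m creep '{"translation":[[-2,9,0],[-2,9,-30],[-2,9,-60],[-2,9,-90],[-2,9,-90]],"yaw":[0.012,0.012,0.012,0.012,0.012],"gripper":[255,255,255,255,255]}';python3 -m creep '{"translation":[[0,0,-15],[0,0,-28],[0,0,-36],[0,0,-39],[0,0,-39]],"yaw":[0,0,0,0,0],"gripper":[255,255,255,255,255]}'
```

```text
time_s: 9.05
ee_pos: [0.5279, -0.001, 0.125]
eef_rot: [-3.136, 0.006, 1.505]
force: [-1.5, 0.4, -3.9]
grip_width: 0.035
time_s: 9.47
ee_pos: [0.5281, -0.0005, 0.0866]
eef_rot: [-3.136, 0.006, 1.505]
force: [-1.1, -0.4, 0.5]
grip_width: 0.0011
```

The gripper closed to 1 mm, so the jar was lost. Looking.

Run:
```python
from h import *
snap('top','t2.png'); c,o=snap('scene','s2.png')
a=np.load('last_top.npz')['pixels'][140:260,190:370]; b=c['pixels'][170:320,170:400]
cv2.imwrite('pics/c2.png',np.hstack([cv2.resize(a,(400,400)),cv2.resize(b,(400,400))])[:,:,::-1])
```

```text
(no output)
```

View pics/c2.png

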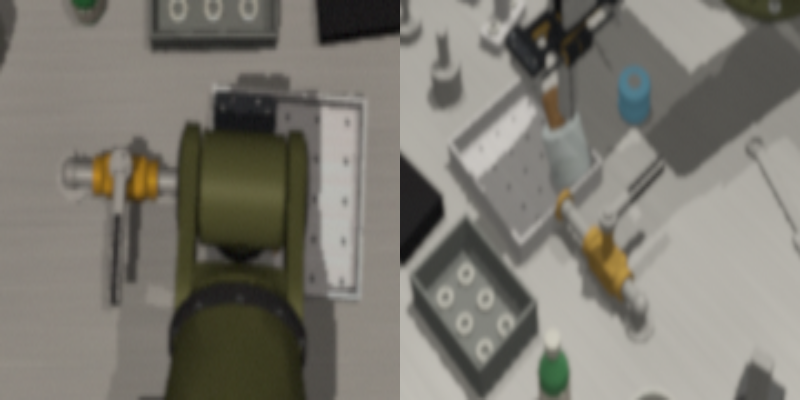

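Run:
```python
from h import *
a=np.load('last_scene.npz')['pixels'][170:265,230:330]
c,o=snap('wrist')
cv2.imwrite('pics/c3.png',np.hstack([cv2.resize(a,(400,400),interpolation=cv2.INTER_CUBIC),cv2.resize(c['pixels'],(400,400))])[:,:,::-1])
c=np.load('last_scene.npz'); W=cloud(c); hsv=cv2.cvtColor(c['pixels'],cv2.COLOR_RGB2HSV)
m=(hsv[...,0]>5)&(hsv[...,0]<20)&(hsv[...,1]>110)
for v in range(190,225,3):
  for u in range(262,290,4): 
    if W[v,u,2]>.03: print((u,v),W[v,u].round(3).tolist(),c['pixels'][v,u].tolist(),end=' ')
  print()
```

```text
(262, 190) [0.557, 0.018, 0.206] [49, 44, 35] (266, 190) [0.553, 0.028, 0.21] [47, 41, 30] (270, 190) [0.545, 0.034, 0.208] [22, 24, 23] (274, 190) [0.531, 0.035, 0.2] [51, 50, 47] 
(262, 193) [0.564, 0.025, 0.205] [58, 58, 55] (266, 193) [0.556, 0.03, 0.203] [62, 53, 36] (270, 193) [0.544, 0.033, 0.197] [57, 56, 55] 
(262, 196) [0.545, 0.004, 0.169] [91, 90, 86] (266, 196) [0.538, 0.011, 0.169] [84, 83, 80] (270, 196) [0.519, 0.006, 0.154] [94, 93, 90] 
(262, 199) [0.542, -0.001, 0.154] [95, 94, 90] (266, 199) [0.536, 0.008, 0.155] [91, 90, 86] (270, 199) [0.523, 0.01, 0.148] [94, 93, 89] 
(262, 202) [0.543, 0.0, 0.145] [94, 93, 88] (266, 202) [0.536, 0.007, 0.144] [93, 92, 88] (270, 202) [0.524, 0.01, 0.138] [93, 92, 88] 
(262, 205) [0.544, 0.0, 0.134] [94, 91, 87] (266, 205) [0.539, 0.01, 0.137] [93, 91, 88] (270, 205) [0.523, 0.009, 0.125] [92, 91, 87] (274, 205) [1.191, 0.713, 1.042] [109, 108, 103] 
(262, 208) [0.546, 0.002, 0.125] [95, 91, 86] (266, 208) [0.535, 0.006, 0.121] [95, 94, 90] (270, 208) [0.524, 0.009, 0.115] [93, 92, 88] 
(262, 211) [0.544, -0.001, 0.112] [95, 89, 81] (266, 211) [0.538, 0.009, 0.114] [94, 93, 89] (270, 211) [0.526, 0.011, 0.107] [98, 97, 93] 
(262, 214) [0.537, -0.009, 0.089] [98, 76, 52] (266, 214) [0.537, 0.007, 0.101] [102, 100, 95] (270, 214) [0.517, 0.002, 0.083] [134, 137, 133] 
(262, 217) [0.538, -0.008, 0.08] [117, 108, 95] (266, 217) [0.532, 0.001, 0.082] [147, 151, 146] (270, 217) [0.526, 0.01, 0.083] [148, 153, 148] 
(262, 220) [0.548, 0.001, 0.082] [151, 156, 151] (266, 220) [0.537, 0.006, 0.078] [137, 142, 138] (270, 220) [0.53, 0.014, 0.078] [137, 142, 138] (274, 220) [0.512, 0.012, 0.063] [136, 140, 136] 
(262, 223) [0.554, 0.008, 0.079] [134, 137, 133] (266, 223) [0.544, 0.013, 0.075] [138, 142, 138] (270, 223) [0.534, 0.018, 0.072] [135, 140, 136] (274, 223) [0.52, 0.019, 0.062] [136, 141, 136]
```

View pics/c3.png

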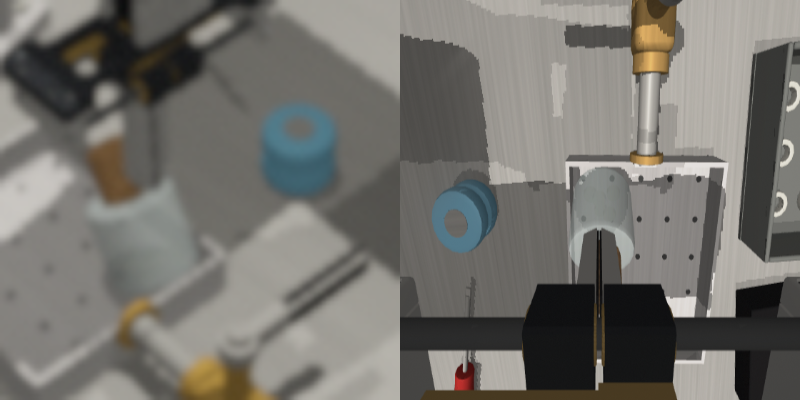

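The jar stands tilted about 25-28°, its +y bottom edge caught on the +y rim and its cork toward -y. The fingers have shut beside the cork. I'll raise and look again.

```bash
python3 -m creep '{"translation":[[0,0,5],[0,0,15],[0,0,30],[0,0,60],[0,0,100]],"yaw":[0,0,0,0,0],"gripper":[255,255,255,255,255]}';python3 -m creep '{"translation":[[-40,20,20],[-80,40,20],[-120,60,20],[-140,100,20],[-140,100,20]],"yaw":[0,0,0,0,0],"gripper":[200,100,80,80,80]}'
python3 - <<'E'
from h import *
snap('top'); snap('scene'); c,o=snap('wrist')
a=np.load('last_scene.npz')['pixels'][170:275,190:330]; b=np.load('last_top.npz')['pixels'][155:245,230:370]
cv2.imwrite('pics/c4.png',np.hstack([cv2.resize(a,(400,400),interpolation=cv2.INTER_CUBIC),cv2.resize(b,(400,400))])[:,:,::-1])
W=cloud(np.load('last_top.npz')); q=W[150:250,240:370].reshape(-1,3); q=q[(q[:,2]>.045)&(q[:,1]<.06)&(q[:,2]<.12)]
from meas import rect
print(len(q),rect(q),[ (1000*np.median(q[(q[:,2]>z)&(q[:,2]<=z+.01)],0)).round().tolist()+[int(((q[:,2]>z)&(q[:,2]<=z+.01)).sum())] for z in np.arange(.04,.12,.01)])
E
```

```text
time_s: 10.03
ee_pos: [0.5273, -0.0008, 0.1875]
eef_rot: [-3.134, 0.006, 1.505]
force: [-0.6, -0.4, -0.6]
grip_width: 0.0005
time_s: 10.45
ee_pos: [0.3848, 0.1012, 0.2092]
eef_rot: [-3.136, 0.005, 1.505]
force: [-0.5, 0.4, 0.3]
grip_width: 0.0303
674 [[600.3, 2.9], [206.0, 107.6], 1.1] [[699.0, 17.0, 47.0, 76], [545.0, 20.0, 53.0, 82], [520.0, -0.0, 67.0, 84], [521.0, -8.0, 76.0, 139], [529.0, -2.0, 84.0, 105], [527.0, -23.0, 96.0, 49], [526.0, -36.0, 105.0, 113], [528.0, -28.0, 111.0, 26]]
```

View pics/c4.png

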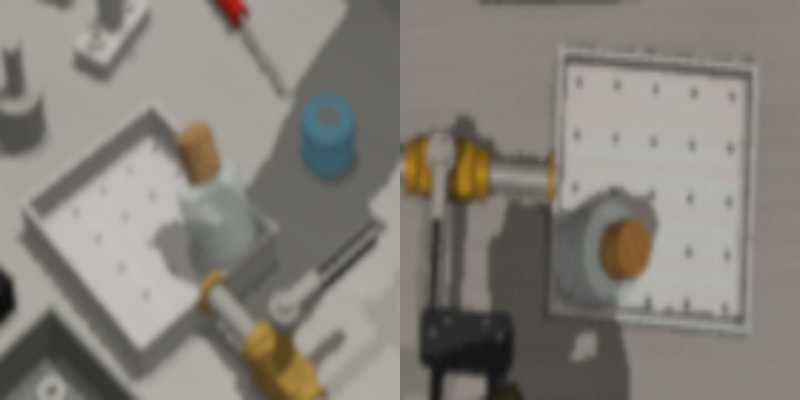

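The jar is stable but tilted about 28°, cork top at (526,-36,105). I'll regrip the cork with the jaws along x and a light grip, so the jar can swing upright when lifted.

```bash
python3 -m creep '{"translation":[[28,-25,0],[56,-50,0],[84,-75,0],[112,-100,0],[142,-128,0]],"yaw":[0,0,0,0,0],"gripper":[80,80,80,80,80]}' 8;python3 -m creep '{"translation":[[0,0,0],[0,0,0],[0,0,0],[0,0,0],[0,0,0]],"yaw":[0,0,0,0,0],"gripper":[80,80,80,80,80]}' 8
```

```text
time_s: 11.02
ee_pos: [0.5308, -0.0308, 0.2092]
eef_rot: [-3.137, 0.006, 1.506]
force: [0.0, 0.3, 0.6]
grip_width: 0.0643
time_s: 11.43
ee_pos: [0.5304, -0.0303, 0.2097]
eef_rot: [-3.137, 0.006, 1.507]
force: [0.5, -0.5, -0.1]
grip_width: 0.0643
```

```bash
python3 -m creep '{"translation":[[-3,3,-30],[-3,3,-60],[-3,3,-90],[-3,3,-114],[-3,3,-114]],"yaw":[0,0,0,0,0],"gripper":[80,80,80,80,80]}' 8;python3 -m creep '{"translation":[[0,0,0],[0,0,0],[0,0,0],[0,0,0],[0,0,0]],"yaw":[0,0,0,0,0],"gripper":[160,200,255,255,255]}' 8;python3 -m creep '{"translation":[[0,0,0],[0,0,0],[0,0,0],[0,0,0],[0,0,5]],"yaw":[0,0,0,0,0],"gripper":[255,255,255,255,255]}' 8;python3 -m creep '{"translation":[[0,-2,10],[0,-5,20],[0,-7,30],[0,-10,40],[0,-10,50]],"yaw":[0,0,0,0,0],"gripper":[255,255,255,255,255]}' 8;python3 -m creep '{"translation":[[0,0,0],[0,0,0],[0,0,0],[0,0,0],[0,0,0]],"yaw":[0,0,0,0,0],"gripper":[255,255,255,255,255]}' 8
python3 - <<'E'
from h import *
snap('scene'); c,o=snap('wrist')
a=np.load('last_scene.npz')['pixels'][160:265,200:340]
cv2.imwrite('pics/c5.png',np.hstack([cv2.resize(a,(400,400),interpolation=cv2.INTER_CUBIC),cv2.resize(c['pixels'],(400,400))])[:,:,::-1])
E
```

```text
time_s: 11.85
ee_pos: [0.525, -0.0264, 0.092]
eef_rot: [-3.131, 0.006, 1.508]
force: [-0.3, -0.3, -0.5]
grip_width: 0.0646
time_s: 12.27
ee_pos: [0.5255, -0.0264, 0.0931]
eef_rot: [-3.133, 0.006, 1.508]
force: [0.2, -0.1, 1.0]
grip_width: 0.0347
time_s: 12.68
ee_pos: [0.525, -0.0264, 0.0974]
eef_rot: [-3.131, 0.006, 1.508]
force: [0.4, 0.6, -3.7]
grip_width: 0.0346
time_s: 13.1
ee_pos: [0.525, -0.0369, 0.1488]
eef_rot: [-3.132, 0.005, 1.507]
force: [-0.8, 0.5, -3.2]
grip_width: 0.0341
time_s: 13.52
ee_pos: [0.5248, -0.0368, 0.1483]
eef_rot: [-3.131, 0.005, 1.508]
force: [0.8, 0.7, -3.7]
grip_width: 0.0342
```

View pics/c5.png

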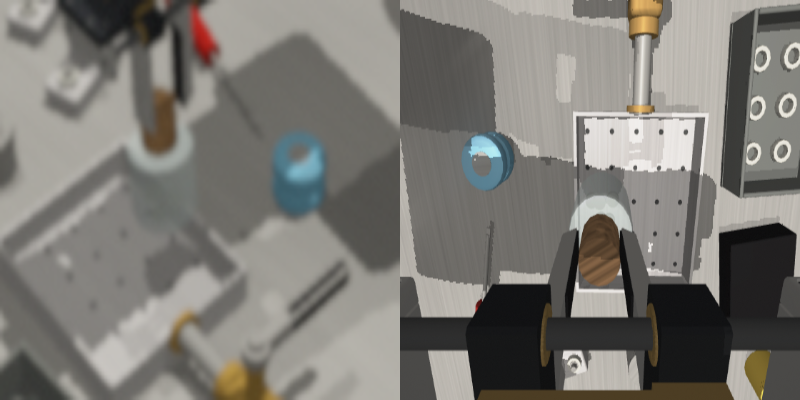

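The jar hangs roughly upright. I'll fit its axis before placing.

```bash
cat > fit.py <<'E'
from h import *
from scipy.optimize import least_squares
import sys
def axis(R,h0,h1,src='scene',box=.05):
    c,o=snap(src); W=cloud(c).reshape(-1,3); e=np.array(o['ee_pos'])
    Q=W[(np.hypot(W[:,0]-e[0],W[:,1]-e[1])<box)]
    out=[]
    for lo in np.arange(h0,h1,.01):
        q=Q[(Q[:,2]>lo)&(Q[:,2]<lo+.01)]
        if len(q)<8: continue
        s=least_squares(lambda p:np.hypot(q[:,0]-p[0],q[:,1]-p[1])-R,e[:2]-[.0,.0],loss='soft_l1',f_scale=.001)
        out.append([round(1000*lo),len(q)]+(1000*s.x).round(1).tolist()); print(out[-1])
    print('tcp',e.round(4))
axis(float(sys.argv[1]),float(sys.argv[2]),float(sys.argv[3]))
E
python3 fit.py .032 .05 .13
```

```text
[60, 16, 527.9, -45.1]
[70, 64, 529.0, -43.8]
[80, 62, 528.4, -44.9]
[90, 61, 528.3, -45.0]
[100, 69, 528.3, -45.8]
[110, 84, 527.5, -46.3]
[120, 159, 522.0, -53.2]
tcp [ 0.5249 -0.0368  0.1484]
```

```bash
python3 -m creep '{"translation":[[1,6,0],[2,15,0],[3,25,0],[4,34,0],[5,39,0]],"yaw":[0,0,0,0,0],"gripper":[255,255,255,255,255]}' 8;python3 -m creep '{"translation":[[0,0,0],[0,0,0],[0,0,0],[0,0,0],[0,0,0]],"yaw":[0,0,0,0,0],"gripper":[255,255,255,255,255]}'; python3 fit.py .032 .05 .13
python3 - <<'E'
from h import *
c=np.load('last_scene.npz'); W=cloud(c).reshape(-1,3)
# rim in scene cloud
from meas import rect
q=W[(abs(W[:,0]-.573)<.1)&(W[:,1]<.052)&(W[:,1]>-.19)&(W[:,2]>.030)&(W[:,2]<.038)]; print(rect(q))
E
```

```text
time_s: 14.08
ee_pos: [0.53, 0.0038, 0.1485]
eef_rot: [-3.131, 0.005, 1.509]
force: [0.1, 0.4, -3.6]
grip_width: 0.0342
time_s: 14.5
ee_pos: [0.53, 0.0035, 0.1485]
eef_rot: [-3.131, 0.005, 1.508]
force: [0.3, 0.1, -4.3]
grip_width: 0.0342
[60, 21, 533.3, -1.8]
[70, 64, 534.5, -1.8]
[80, 66, 533.9, -2.9]
[90, 65, 533.6, -3.6]
[100, 72, 533.2, -3.9]
[110, 71, 532.8, -4.8]
[120, 177, 526.6, -10.5]
tcp [0.53   0.0035 0.1485]
[[576.2, -52.1], [209.4, 171.7], 86.2]
```

```bash
python3 -m creep '{"translation":[[2,-2,0],[3,-4,-10],[3,-4,-20],[3,-4,-30],[3,-4,-40]],"yaw":[0,0,0,0,0],"gripper":[255,255,255,255,255]}' 8;python3 -m creep '{"translation":[[0,0,-3],[0,0,-6],[0,0,-9],[0,0,-12],[0,0,-12]],"yaw":[0,0,0,0,0],"gripper":[255,255,255,255,255]}'; python3 fit.py .032 .01 .08
```

```text
time_s: 14.97
ee_pos: [0.5326, -0.0005, 0.1068]
eef_rot: [-3.13, 0.005, 1.508]
force: [1.4, 0.1, -3.8]
grip_width: 0.0337
time_s: 15.38
ee_pos: [0.5325, -0.0005, 0.0945]
eef_rot: [-3.13, 0.005, 1.508]
force: [-0.3, -0.7, -2.8]
grip_width: 0.0341
[10, 84, 532.7, 9.2]
[20, 111, 530.2, 8.6]
[30, 112, 530.8, 5.7]
[40, 62, 535.4, -8.3]
[50, 57, 535.4, -8.7]
[60, 160, 533.4, -10.4]
[70, 79, 524.5, -16.8]
[80, 35, 522.5, -20.3]
tcp [ 5.325e-01 -5.000e-04  9.450e-02]
```

```bash
python3 -m creep '{"translation":[[0,0,-2],[0,0,-4],[0,0,-6],[0,0,-8],[0,0,-8]],"yaw":[0,0,0,0,0],"gripper":[255,255,255,255,255]}' 8; python3 -m creep '{"translation":[[0,0,0],[0,0,0],[0,0,0],[0,0,0],[0,0,0]],"yaw":[0,0,0,0,0],"gripper":[100,100,100,100,100]}'; python3 -m creep '{"translation":[[0,0,20],[0,0,60],[0,0,100],[0,0,120],[0,0,120]],"yaw":[0,0,0,0,0],"gripper":[80,80,80,80,80]}';python3 -m creep '{"translation":[[-20,36,0],[-30,76,0],[-30,116,0],[-30,156,0],[-30,196,0]],"yaw":[0,0.12,0.24,0.33,0.33],"gripper":[80,80,80,80,80]}';python3 - <<'E'
from h import *
snap('top'); W=cloud(np.load('last_top.npz')); q=W[150:250,270:370].reshape(-1,3)
from meas import rect,measure
q=q[(abs(q[:,0]-.573)<.11)]
for a,b in((.005,.02),(.05,.07),(.085,.12)):
    z=q[(q[:,2]>a)&(q[:,2]<b)&(np.hypot(q[:,0]-.53,q[:,1]+.01)<.06)]; print(a,len(z),rect(z) if len(z)>3 else '',np.median(z,0) if len(z) else '')
measure()
E
python3 dry.py|tail -1
```

```text
time_s: 15.85
ee_pos: [0.5341, -0.0001, 0.0884]
eef_rot: [-3.135, 0.004, 1.508]
force: [1.8, 4.8, 9.5]
grip_width: 0.0345
time_s: 16.27
ee_pos: [0.534, -0.0002, 0.0883]
eef_rot: [-3.134, 0.005, 1.508]
force: [-0.4, 0.0, -0.4]
grip_width: 0.0571
time_s: 16.68
ee_pos: [0.5356, -0.0003, 0.2131]
eef_rot: [3.142, 0.005, 1.508]
force: [0.7, -0.1, 0.3]
grip_width: 0.0645
time_s: 17.1
ee_pos: [0.5049, 0.1974, 0.2124]
eef_rot: [-3.141, 0.005, 1.844]
force: [1.5, -1.1, 0.2]
grip_width: 0.0642
0.005 322 [[529.7, -16.1], [103.9, 115.9], 89.6] [ 0.53410987 -0.02102359  0.00680867]
0.05 282 [[534.2, -7.0], [62.0, 62.5], 34.5] [ 0.53029294 -0.00522681  0.06386119]
0.085 150 [[533.7, -7.4], [31.4, 33.5], 89.6] [ 0.53406925 -0.00731226  0.1010499 ]
carA top 70 [ 441. -262.   95.] [[440.5, -262.2], [15.7, 27.8], 12.8] base [[440.6, -262.9], [89.2, 45.0], 14.5]
carB top 73 [ 412. -367.   95.] [[412.1, -367.9], [16.0, 29.1], 20.7] base [[407.2, -368.8], [99.1, 46.6], 18.8]
plunger top 52 [ 580. -251.   95.] [[579.5, -251.4], [18.4, 18.3], 41.5] base [[579.6, -251.6], [50.5, 51.7], 54.6]
seater top 59 [ 563. -386.   94.] [[562.6, -387.5], [19.3, 18.7], 85.1] base [[562.6, -385.3], [50.7, 46.4], 22.1]
block top 65 [560. 394.  95.] [[560.0, 394.2], [15.9, 26.4], 12.5] base [[560.5, 394.3], [77.3, 59.1], 13.5]
jar top 0   base 
bar [[510.9, 144.1], [15.0, 70.3], 85.2]
```

Jar stands upright at (534,-7), and top-camera and TCP agree. Next the block at (560,393), jaw angle about 14.5°.

```bash
python3 -m creep '{"translation":[[11,39,0],[22,78,0],[33,117,0],[44,156,0],[55,195,0]],"yaw":[0,-0.01,-0.015,-0.015,-0.015],"gripper":[110,110,110,110,110]}' 30;python3 -m creep '{"translation":[[0,0,0],[0,0,0],[0,0,0]],"yaw":[0,0,0],"gripper":[110,110,110]}'
python3 - <<'E'
from h import *
c,o=snap('wrist'); snap('scene'); print(o['ee_pos'],o['eef_rot'])
from meas import rect
T=c['tool_from_camera'];d=c['depth'];v,u=np.mgrid[:420,:560]
P=np.stack([(u-c['cx'])/c['fx']*d,(v-c['cy'])/c['fy']*d,d],-1).reshape(-1,3)@T[:3,:3].T+T[:3,3]
from scipy.spatial.transform import Rotation as R
W=P@R.from_euler('xyz',o['eef_rot']).as_matrix().T+o['ee_pos']
q=W[(d.ravel()>0)&(W[:,2]>.085)&(W[:,2]<.1)&(np.hypot(W[:,0]-.56,W[:,1]-.393)<.04)]; print(len(q),rect(q))
E
```

```text
time_s: 17.57
ee_pos: [0.559, 0.3988, 0.2108]
eef_rot: [-3.14, 0.004, 1.828]
force: [0.2, -0.3, -0.2]
grip_width: 0.0535
time_s: 17.82
ee_pos: [0.5588, 0.3981, 0.2095]
eef_rot: [-3.138, 0.004, 1.828]
force: [-0.1, -0.9, -0.0]
grip_width: 0.0534
[0.55875668 0.39814938 0.20948211] [-3.13788673  0.00441292  1.82762301]
462 [[560.2, 396.4], [15.4, 27.7], 15.0]
```

```bash
python3 -m creep '{"translation":[[1,-3,-40],[1,-3,-75],[1,-3,-110],[1,-3,-129],[1,-3,-129]],"yaw":[0.005,0.005,0.005,0.005,0.005],"gripper":[110,110,110,110,110]}' 30;python3 -m creep '{"translation":[[0,0,0],[0,0,0],[0,0,0],[0,0,0],[0,0,0]],"yaw":[0,0,0,0,0],"gripper":[255,255,255,255,255]}' 30;python3 -m creep '{"translation":[[0,0,0],[0,0,0],[0,0,10],[0,0,25],[0,0,40]],"yaw":[0,0,0,0,0],"gripper":[255,255,255,255,255]}'; python3 -m creep '{"translation":[[0,0,30],[0,0,60],[0,0,90],[0,0,100],[0,0,100]],"yaw":[0,0,0,0,0],"gripper":[255,255,255,255,255]}'
```

```text
time_s: 18.33
ee_pos: [0.5586, 0.3921, 0.0779]
eef_rot: [-3.133, 0.006, 1.83]
force: [-1.3, -0.3, 0.3]
grip_width: 0.0534
time_s: 18.75
ee_pos: [0.559, 0.3923, 0.0792]
eef_rot: [-3.135, 0.005, 1.83]
force: [-0.1, 0.5, -0.5]
grip_width: 0.0236
time_s: 19.17
ee_pos: [0.5583, 0.392, 0.1191]
eef_rot: [-3.133, 0.006, 1.83]
force: [1.4, -0.2, -4.0]
grip_width: 0.0156
time_s: 19.58
ee_pos: [0.5588, 0.3924, 0.2219]
eef_rot: [-3.137, 0.005, 1.83]
force: [-0.3, 0.4, -4.9]
grip_width: 0.0157
```

```bash
python3 -m creep '{"translation":[[4,-30,0],[9,-67,0],[14,-104,0],[19,-141,0],[24,-178,0]],"yaw":[-0.1,-0.2,-0.3,-0.32,-0.327],"gripper":[255,255,255,255,255]}';python3 -m creep '{"translation":[[5,-37,0],[10,-74,0],[15,-111,0],[20,-148,0],[25,-178,0]],"yaw":[0,0,0,0,0],"gripper":[255,255,255,255,255]}';python3 -m creep '{"translation":[[3,-25,0],[5,-40,0],[5,-40,0],[5,-40,0],[5,-40,0]],"yaw":[0,0,0,0,0],"gripper":[255,255,255,255,255]}'
```

```text
time_s: 20.0
ee_pos: [0.5818, 0.2125, 0.2191]
eef_rot: [-3.133, 0.006, 1.502]
force: [1.1, 0.1, -5.1]
grip_width: 0.0158
time_s: 20.42
ee_pos: [0.6059, 0.0319, 0.2165]
eef_rot: [-3.129, 0.007, 1.501]
force: [0.8, 0.9, -4.9]
grip_width: 0.0156
time_s: 20.83
ee_pos: [0.6106, -0.0071, 0.2155]
eef_rot: [-3.127, 0.006, 1.502]
force: [0.1, 0.3, -5.0]
grip_width: 0.0154
```

```bash
python3 -m creep '{"translation":[[3,-3,0],[3,-3,-25],[3,-3,-50],[3,-3,-75],[3,-3,-85]],"yaw":[0,0,0,0,0],"gripper":[255,255,255,255,255]}';python3 -m creep '{"translation":[[0,0,0],[0,0,0],[0,0,0]],"yaw":[0,0,0],"gripper":[255,255,255]}'
```

```text
time_s: 21.25
ee_pos: [0.6122, -0.009, 0.1268]
eef_rot: [-3.123, 0.006, 1.503]
force: [-0.1, 0.8, -5.0]
grip_width: 0.0155
time_s: 21.5
ee_pos: [0.6129, -0.0087, 0.1282]
eef_rot: [-3.124, 0.006, 1.503]
force: [-0.4, -0.6, -4.9]
grip_width: 0.0157
```

```bash
python3 -m creep '{"translation":[[0,-1,-12],[0,-1,-24],[0,-1,-34],[0,-1,-40],[0,-1,-45]],"yaw":[0,0,0,0,0],"gripper":[255,255,255,255,255]}'; python3 -m creep '{"translation":[[0,0,-1],[0,0,-2],[0,0,-2]],"yaw":[0,0,0],"gripper":[255,255,255]}'
```

```text
time_s: 21.92
ee_pos: [0.6129, -0.0091, 0.084]
eef_rot: [-3.124, 0.005, 1.503]
force: [-15.9, 10.4, 40.4]
grip_width: 0.0157
time_s: 22.17
ee_pos: [0.6133, -0.0085, 0.0841]
eef_rot: [-3.126, 0.004, 1.504]
force: [-8.0, 3.3, 16.4]
grip_width: 0.0156
```

```bash
python3 -m creep '{"translation":[[0,0,0],[0,0,0],[0,0,0],[0,0,0],[0,0,0]],"yaw":[0,0,0,0,0],"gripper":[120,120,120,120,120]}' 30; python3 -m creep '{"translation":[[0,0,30],[0,0,70],[0,0,110],[0,0,132],[0,0,132]],"yaw":[0,0,0,0,0],"gripper":[110,110,110,110,110]}';python3 -m creep '{"translation":[[-20,-36,0],[-40,-72,0],[-60,-108,0],[-80,-144,0],[-100,-180,0]],"yaw":[0.1,0.2,0.3,0.3,0.3],"gripper":[110,110,110,110,110]}';python3 -m creep '{"translation":[[-15,-20,0],[-40,-40,0],[-60,-60,0],[-60,-60,0],[-60,-60,0]],"yaw":[0,0,0,0,0],"gripper":[110,110,110,110,110]}'
cat > tray.py <<'E'
from meas import *
snap('top'); measure()
W=cloud(np.load('last_top.npz')).reshape(-1,3); W=W[(W[:,2]>.0)&(W[:,2]<.2)]
a=-.068; L=(W[:,:2]-[.5718,-.0596])@np.array([[np.cos(a),-np.sin(a)],[np.sin(a),np.cos(a)]]); Q=np.c_[L,W[:,2]]
Q=Q[(abs(L[:,0])<.077)&(abs(L[:,1])<.089)]
m=np.zeros((420,420),np.uint8)
g=Q[(Q[:,2]>.088)]
ij=((g[:,:2]+.1)*2000).astype(int); m[ij[:,0],ij[:,1]]=255
m=cv2.dilate(m,np.ones((7,7)));n,lab=cv2.connectedComponents(m)
for k in range(1,n):
    s=g[lab[ij[:,0],ij[:,1]]==k]; 
    if len(s)>20: print('tray top',len(s),rect(s),'z',(1000*np.median(s[:,2])).round())
for n,a,b in(('15-35',.015,.035),('35-70',.035,.07)):
    s=Q[(Q[:,2]>a)&(Q[:,2]<b)]; 
    for sx in(-1,1):
        for y0,y1 in((-.09,-.036),(-.036,.016),(.016,.09)):
            t=s[(s[:,0]*sx>0)&(s[:,1]>y0)&(s[:,1]<y1)]
            if len(t)>30: print(n,sx,y0,len(t),(1000*t.min(0)).round(),(1000*t.max(0)).round())
E
python3 tray.py; python3 dry.py|tail -1
```

```text
time_s: 22.58
ee_pos: [0.6134, -0.0086, 0.084]
eef_rot: [-3.126, 0.004, 1.503]
force: [-0.4, 0.5, -0.1]
grip_width: 0.0456
time_s: 23.0
ee_pos: [0.6151, -0.0088, 0.2218]
eef_rot: [-3.135, 0.004, 1.503]
force: [0.8, 0.6, 0.5]
grip_width: 0.0535
time_s: 23.42
ee_pos: [0.5137, -0.1901, 0.221]
eef_rot: [-3.134, 0.004, 1.804]
force: [0.9, -0.6, 0.5]
grip_width: 0.0535
time_s: 23.83
ee_pos: [0.4531, -0.2508, 0.2207]
eef_rot: [-3.134, 0.004, 1.802]
force: [-0.0, 0.1, 0.4]
grip_width: 0.0535
carA top 4 [ 443. -249.   94.] [[441.5, -248.8], [1.6, 5.0], 84.8] base [[450.2, -260.8], [69.2, 44.9], 13.8]
carB top 18 [ 412. -376.   95.] [[411.7, -376.3], [9.4, 9.9], 30.9] base 
plunger top 49 [ 580. -251.   95.] [[579.8, -251.8], [18.7, 18.7], 40.9] base [[580.6, -250.1], [47.0, 51.4], 57.8]
seater top 57 [ 563. -386.   95.] [[562.5, -386.8], [19.7, 19.6], 86.5] base [[570.6, -392.9], [39.7, 32.5], 10.3]
block top 0   base 
jar top 0   base 
tray top 148 [[-41.5, 49.5], [33.6, 31.5], 3.4] z 101.0
tray top 68 [[34.4, 59.0], [15.3, 26.5], 3.3] z 99.0
15-35 -1 0.016 48 [-72.  22.  16.] [-0. 87. 35.]
15-35 1 0.016 422 [ 0. 29. 23.] [73. 89. 35.]
35-70 -1 0.016 290 [-72.  19.  35.] [-2. 81. 69.]
35-70 1 0.016 48 [ 3. 33. 35.] [68. 87. 70.]
bar [[511.1, 144.5], [14.7, 71.1], 85.6]
```

Jar and block both stand flat in the tray (tops at 101 and 99 mm) with clear gaps. Next is carrier A; I'll centre over it and check with the wrist camera.

```bash
cat > wr.py <<'E'
from h import *
from meas import rect
from scipy.spatial.transform import Rotation as R
c,o=snap('wrist'); e=np.array(o['ee_pos']); T=c['tool_from_camera'];d=c['depth'];v,u=np.mgrid[:420,:560]
P=np.stack([(u-c['cx'])/c['fx']*d,(v-c['cy'])/c['fy']*d,d],-1).reshape(-1,3)@T[:3,:3].T+T[:3,3]
W=P@R.from_euler('xyz',o['eef_rot']).as_matrix().T+e
for a,b,r in((.085,.11,.05),(.012,.05,.075)):
    q=W[(d.ravel()>0)&(W[:,2]>a)&(W[:,2]<b)&(np.hypot(W[:,0]-e[0],W[:,1]-e[1])<r)]; print(a,len(q),rect(q) if len(q)>4 else '')
print('tcp',e.round(4),o['eef_rot'].round(3),'J deg',np.degrees(o['eef_rot'][2])-90)
E
python3 -m creep '{"translation":[[-12,-12,0],[-12,-12,0],[-12,-12,0],[-12,-12,0]],"yaw":[0.012,0.012,0.012,0.012],"gripper":[110,110,110,110]}'; python3 wr.py
```

```text
time_s: 24.22
ee_pos: [0.4424, -0.2614, 0.2205]
eef_rot: [-3.134, 0.003, 1.816]
force: [0.7, 1.2, -0.3]
grip_width: 0.0532
0.085 457 [[440.1, -261.0], [14.9, 27.5], 14.2]
0.012 2407 [[446.4, -286.5], [90.0, 95.7], 13.9]
tcp [ 0.4424 -0.2614  0.2205] [-3.134e+00  3.000e-03  1.816e+00] J deg 14.039022911966924
```

```bash
python3 -m creep '{"translation":[[-1,-1,-40],[-1,-1,-80],[-1,-1,-115],[-1,-1,-139],[-1,-1,-139]],"yaw":[0,0,0,0,0],"gripper":[110,110,110,110,110]}' 30;python3 -m creep '{"translation":[[0,0,0],[0,0,0],[0,0,0],[0,0,0],[0,0,0]],"yaw":[0,0,0,0,0],"gripper":[255,255,255,255,255]}' 30;python3 -m creep '{"translation":[[0,0,0],[0,0,0],[0,0,10],[0,0,25],[0,0,40]],"yaw":[0,0,0,0,0],"gripper":[255,255,255,255,255]}'; python3 -m creep '{"translation":[[0,0,30],[0,0,60],[0,0,90],[0,0,100],[0,0,100]],"yaw":[0,0,0,0,0],"gripper":[255,255,255,255,255]}'
```

```text
time_s: 24.68
ee_pos: [0.4397, -0.2605, 0.0769]
eef_rot: [-3.129, -0.002, 1.817]
force: [-0.7, 0.7, 0.1]
grip_width: 0.0533
time_s: 25.1
ee_pos: [0.4403, -0.2608, 0.0781]
eef_rot: [-3.13, -0.001, 1.817]
force: [1.1, -1.0, 0.2]
grip_width: 0.0237
time_s: 25.52
ee_pos: [0.4399, -0.2606, 0.1188]
eef_rot: [-3.129, -0.002, 1.817]
force: [0.2, -0.0, -3.0]
grip_width: 0.0155
time_s: 25.93
ee_pos: [0.4405, -0.261, 0.2211]
eef_rot: [-3.132, 0.001, 1.816]
force: [1.4, -0.7, -3.7]
grip_width: 0.0155
```

```bash
python3 -m creep '{"translation":[[20,17,0],[48,42,0],[76,67,0],[104,92,0],[126,110,0]],"yaw":[-0.1,-0.2,-0.3,-0.313,-0.313],"gripper":[255,255,255,255,255]}';python3 -m creep '{"translation":[[15,13,0],[30,27,0],[30,27,0],[30,27,0],[30,27,0]],"yaw":[0,0,0,0,0],"gripper":[255,255,255,255,255]}'
```

```text
time_s: 26.35
ee_pos: [0.5673, -0.1486, 0.2185]
eef_rot: [-3.129, 0.0, 1.503]
force: [-0.3, -1.2, -3.7]
grip_width: 0.0156
time_s: 26.77
ee_pos: [0.5966, -0.1219, 0.2168]
eef_rot: [-3.126, -0.0, 1.503]
force: [-0.2, -0.5, -4.1]
grip_width: 0.0154
```

```bash
python3 -m creep '{"translation":[[1,-2,0],[1,-2,-25],[1,-2,-50],[1,-2,-75],[1,-2,-85]],"yaw":[0,0,0,0,0],"gripper":[255,255,255,255,255]}';python3 -m creep '{"translation":[[0,0,0],[0,0,0],[0,0,0]],"yaw":[0,0,0],"gripper":[255,255,255]}';python3 -m creep '{"translation":[[0,0,-12],[0,0,-24],[0,0,-34],[0,0,-42],[0,0,-47]],"yaw":[0,0,0,0,0],"gripper":[255,255,255,255,255]}'
```

```text
time_s: 27.18
ee_pos: [0.5958, -0.1243, 0.1282]
eef_rot: [-3.122, -0.001, 1.502]
force: [-0.4, -0.4, -3.7]
grip_width: 0.0159
time_s: 27.43
ee_pos: [0.5962, -0.1248, 0.1296]
eef_rot: [-3.123, -0.001, 1.501]
force: [1.1, -0.3, -3.2]
grip_width: 0.0159
time_s: 27.85
ee_pos: [0.5954, -0.1247, 0.0826]
eef_rot: [-3.121, -0.001, 1.501]
force: [-26.6, 3.3, 50.0]
grip_width: 0.0154
```

```bash
python3 -m creep '{"translation":[[0,0,0.5],[0,0,0.5],[0,0,0.5],[0,0,0.5],[0,0,0.5]],"yaw":[0,0,0,0,0],"gripper":[120,120,120,120,120]}' 30; python3 -m creep '{"translation":[[0,0,30],[0,0,70],[0,0,110],[0,0,135],[0,0,135]],"yaw":[0,0,0,0,0],"gripper":[110,110,110,110,110]}';python3 -m creep '{"translation":[[-30,-20,0],[-68,-40,0],[-106,-60,0],[-144,-80,0],[-180,-100,0]],"yaw":[0.1,0.2,0.3,0.4,0.4],"gripper":[110,110,110,110,110]}'; python3 tray.py; python3 dry.py|tail -1
```

```text
time_s: 28.27
ee_pos: [0.5955, -0.1247, 0.0831]
eef_rot: [-3.121, -0.001, 1.501]
force: [-0.1, -0.2, 0.0]
grip_width: 0.0457
time_s: 28.68
ee_pos: [0.5973, -0.1251, 0.2245]
eef_rot: [-3.13, 0.001, 1.501]
force: [0.6, 0.4, 0.3]
grip_width: 0.0536
time_s: 29.1
ee_pos: [0.4182, -0.2237, 0.2237]
eef_rot: [-3.13, 0.001, 1.909]
force: [0.6, -0.5, 0.2]
grip_width: 0.0535
carA top 0   base 
carB top 0   base 
plunger top 50 [ 580. -251.   95.] [[579.8, -252.1], [18.8, 18.1], 44.0] base [[579.6, -252.0], [50.1, 51.4], 47.0]
seater top 57 [ 563. -385.   95.] [[562.2, -387.2], [18.7, 19.2], 0.5] base [[562.9, -385.8], [50.8, 47.7], 19.0]
block top 0   base 
jar top 0   base 
tray top 148 [[-41.7, 49.5], [33.9, 31.4], 3.6] z 102.0
tray top 71 [[25.1, -65.1], [16.0, 26.6], 3.7] z 99.0
tray top 69 [[34.1, 59.1], [14.8, 26.4], 3.0] z 99.0
15-35 -1 -0.09 109 [-20. -87.  15.] [ -1. -44.  35.]
15-35 -1 0.016 43 [-72.  23.  15.] [-0. 86. 34.]
15-35 1 -0.09 270 [  0. -88.  16.] [ 71. -43.  35.]
15-35 1 0.016 428 [ 0. 29. 22.] [73. 89. 35.]
35-70 -1 0.016 292 [-72.  19.  35.] [-0. 81. 69.]
35-70 1 -0.09 45 [  1. -79.  35.] [ 63. -51.  69.]
35-70 1 0.016 44 [ 0. 32. 35.] [70. 87. 69.]
bar [[511.1, 144.3], [15.2, 70.6], 85.5]
```

Carrier A is in, flat at (26,-65). Now carrier B.

```bash
python3 -m creep '{"translation":[[-2,-36,0],[-4,-72,0],[-5,-108,0],[-6,-142,0],[-6,-142,0]],"yaw":[0,0,0,0,0],"gripper":[110,110,110,110,110]}';  python3 -m creep '{"translation":[[0,0,0],[0,0,0]],"yaw":[0,0],"gripper":[110,110]}';python3 wr.py
```

```text
time_s: 29.57
ee_pos: [0.4069, -0.3727, 0.2225]
eef_rot: [-3.127, 0.001, 1.898]
force: [-1.0, 0.2, -1.2]
grip_width: 0.0532
time_s: 29.73
ee_pos: [0.4066, -0.3725, 0.2216]
eef_rot: [-3.127, -0.001, 1.897]
force: [0.3, -0.3, 0.1]
grip_width: 0.0532
0.085 457 [[410.9, -366.4], [15.0, 28.0], 18.9]
0.012 2292 [[410.8, -366.1], [90.1, 44.3], 20.2]
tcp [ 0.4066 -0.3725  0.2216] [-3.127e+00 -1.000e-03  1.897e+00] J deg 18.6923991202995
```

```bash
python3 -m creep '{"translation":[[5,5,-40],[5,5,-80],[5,5,-115],[5,5,-140],[5,5,-140]],"yaw":[0.015,0.015,0.015,0.015,0.015],"gripper":[110,110,110,110,110]}' 30;python3 -m creep '{"translation":[[0,0,0],[0,0,0],[0,0,0],[0,0,0],[0,0,0]],"yaw":[0,0,0,0,0],"gripper":[255,255,255,255,255]}' 30;python3 -m creep '{"translation":[[0,0,0],[0,0,0],[0,0,10],[0,0,25],[0,0,40]],"yaw":[0,0,0,0,0],"gripper":[255,255,255,255,255]}'; python3 -m creep '{"translation":[[0,0,30],[0,0,60],[0,0,90],[0,0,105],[0,0,105]],"yaw":[0,0,0,0,0],"gripper":[255,255,255,255,255]}'
```

```text
time_s: 30.2
ee_pos: [0.4105, -0.3641, 0.0774]
eef_rot: [-3.124, -0.007, 1.914]
force: [0.2, -0.1, -0.1]
grip_width: 0.0531
time_s: 30.62
ee_pos: [0.4109, -0.3645, 0.0787]
eef_rot: [-3.125, -0.005, 1.914]
force: [0.1, -0.9, -0.7]
grip_width: 0.0233
time_s: 31.03
ee_pos: [0.4106, -0.3643, 0.1193]
eef_rot: [-3.124, -0.006, 1.914]
force: [0.3, -0.7, -3.1]
grip_width: 0.0151
time_s: 31.45
ee_pos: [0.4113, -0.365, 0.2285]
eef_rot: [-3.127, -0.001, 1.914]
force: [-0.6, -0.7, -3.0]
grip_width: 0.0156
```

```bash
python3 -m creep '{"translation":[[11,25,0],[25,57,0],[41,92,0],[57,127,0],[70,157,0]],"yaw":[-0.1,-0.2,-0.3,-0.4,-0.411],"gripper":[255,255,255,255,255]}';python3 -m creep '{"translation":[[16,35,0],[32,71,0],[48,107,0],[60,134,0],[63,140,0]],"yaw":[0,0,0,0,0],"gripper":[255,255,255,255,255]}';python3 -m creep '{"translation":[[0,0,0],[0,0,0],[0,0,0]],"yaw":[0,0,0],"gripper":[255,255,255]}'
```

```text
time_s: 31.87
ee_pos: [0.4813, -0.2057, 0.2272]
eef_rot: [-3.125, -0.002, 1.497]
force: [1.0, -0.9, -3.2]
grip_width: 0.0155
time_s: 32.28
ee_pos: [0.5449, -0.0617, 0.2257]
eef_rot: [-3.123, -0.003, 1.5]
force: [0.4, -0.9, -3.5]
grip_width: 0.0153
time_s: 32.53
ee_pos: [0.5443, -0.0626, 0.2251]
eef_rot: [-3.122, -0.003, 1.5]
force: [0.4, -0.2, -3.8]
grip_width: 0.0158
```

```bash
python3 -m creep '{"translation":[[1,-5,0],[1,-5,-30],[1,-5,-60],[1,-5,-85],[1,-5,-95]],"yaw":[0.003,0.003,0.003,0.003,0.003],"gripper":[255,255,255,255,255]}';python3 -m creep '{"translation":[[0,0,0],[0,0,0],[0,0,0]],"yaw":[0,0,0],"gripper":[255,255,255]}'
```

```text
time_s: 32.95
ee_pos: [0.5436, -0.0688, 0.1267]
eef_rot: [-3.117, -0.004, 1.501]
force: [-0.0, 1.0, -4.1]
grip_width: 0.0154
time_s: 33.2
ee_pos: [0.5442, -0.0694, 0.1282]
eef_rot: [-3.119, -0.003, 1.5]
force: [-0.4, 0.7, -2.2]
grip_width: 0.0157
```

```bash
python3 -m creep '{"translation":[[1,2,-12],[1,2,-24],[1,2,-34],[1,2,-41],[1,2,-45]],"yaw":[0,0,0,0,0],"gripper":[255,255,255,255,255]}';  python3 -m creep '{"translation":[[0,0,0],[0,0,0],[0,0,0],[0,0,0],[0,0,0]],"yaw":[0,0,0,0,0],"gripper":[120,120,120,120,120]}' 30; python3 -m creep '{"translation":[[0,0,30],[0,0,70],[0,0,110],[0,0,132],[0,0,132]],"yaw":[0,0,0,0,0],"gripper":[110,110,110,110,110]}';python3 -m creep '{"translation":[[5,-36,0],[10,-72,0],[15,-108,0],[15,-144,0],[15,-180,0]],"yaw":[0,0,0,0,0],"gripper":[110,110,110,110,110]}';python3 -m creep '{"translation":[[5,-36,0],[5,-76,0],[5,-90,0],[5,-90,0],[5,-90,0]],"yaw":[0,0,0,0,0],"gripper":[110,110,110,110,110]}'; python3 tray.py; python3 dry.py|tail -1
```

```text
time_s: 33.62
ee_pos: [0.5465, -0.0684, 0.0868]
eef_rot: [-3.124, -0.001, 1.501]
force: [-18.0, -3.9, 44.1]
grip_width: 0.0159
time_s: 34.03
ee_pos: [0.5465, -0.0683, 0.0864]
eef_rot: [-3.124, -0.001, 1.501]
force: [0.4, -0.1, 0.1]
grip_width: 0.0458
time_s: 34.45
ee_pos: [0.5483, -0.0685, 0.2236]
eef_rot: [-3.132, -0.0, 1.501]
force: [0.4, -0.2, 0.0]
grip_width: 0.0531
time_s: 34.87
ee_pos: [0.563, -0.25, 0.2225]
eef_rot: [-3.131, -0.001, 1.501]
force: [0.3, -0.0, -0.1]
grip_width: 0.0535
time_s: 35.28
ee_pos: [0.5678, -0.3401, 0.2211]
eef_rot: [-3.129, -0.002, 1.5]
force: [0.4, 0.5, -0.4]
grip_width: 0.0536
carA top 0   base 
carB top 0   base 
plunger top 52 [ 579. -251.   95.] [[579.0, -250.9], [18.6, 17.7], 41.1] base [[579.8, -251.9], [50.8, 51.0], 55.4]
seater top 0   base [[571.8, -368.8], [9.7, 38.0], 69.4]
block top 0   base 
jar top 0   base 
tray top 149 [[-41.2, 49.5], [34.2, 31.4], 3.3] z 101.0
tray top 71 [[25.2, -65.2], [15.6, 27.0], 2.6] z 99.0
tray top 69 [[27.7, 24.4], [15.6, 26.5], 3.5] z 99.0
15-35 -1 -0.09 86 [-69. -86.  19.] [ -0. -36.  35.]
15-35 -1 -0.036 36 [-70. -36.  21.] [-0. 14. 35.]
15-35 -1 0.016 52 [-71.  16.  15.] [-0. 78. 35.]
15-35 1 -0.09 272 [  0. -87.  16.] [ 71. -37.  35.]
15-35 1 -0.036 147 [  0. -35.  23.] [66. 16. 35.]
15-35 1 0.016 231 [ 1. 17. 24.] [66. 54. 35.]
35-70 -1 -0.09 94 [-65. -85.  35.] [ -1. -36.  70.]
35-70 -1 -0.036 314 [-72. -35.  35.] [-0.  4. 57.]
35-70 -1 0.016 294 [-73.  19.  35.] [-2. 81. 70.]
35-70 1 -0.09 50 [  1. -78.  35.] [ 60. -37.  70.]
35-70 1 -0.036 86 [  0. -35.  36.] [61. 16. 64.]
bar [[510.9, 144.2], [15.0, 70.5], 85.9]
```

The block was knocked to (28,24), and carrier B seems to have come down on something. Looking.

Run:
```python
from h import *
snap('scene')
a=np.load('last_scene.npz')['pixels'][180:275,180:310]; b=np.load('last_top.npz')['pixels'][155:240,270:370]
cv2.imwrite('pics/c6.png',np.hstack([cv2.resize(a,(400,400),interpolation=cv2.INTER_CUBIC),cv2.resize(b,(400,400),interpolation=cv2.INTER_CUBIC)])[:,:,::-1])
```

```text
(no output)
```

View pics/c6.png

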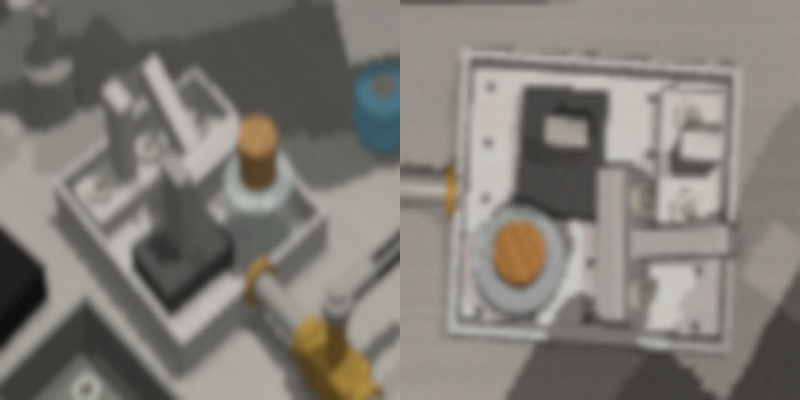

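Carrier B is toppled: base on its long edge, grip lying toward -y near the -y wall. The block was knocked to (28,24) but stands upright. I'll measure B's grip.

```bash
cat > bm.py <<'E'
from meas import *
W=cloud(np.load('last_top.npz')).reshape(-1,3); W=W[(W[:,2]>.0)&(W[:,2]<.2)]
a=-.068; L=(W[:,:2]-[.5718,-.0596])@np.array([[np.cos(a),-np.sin(a)],[np.sin(a),np.cos(a)]]); Q=1000*np.c_[L,W[:,2]]
for y in range(-110,30,8):
    s=Q[(Q[:,1]>y)&(Q[:,1]<y+8)&(Q[:,0]<12)&(Q[:,0]>-79)&(Q[:,2]>36)]
    if len(s)>3: print(y,len(s),'x',s[:,0].min().round(),s[:,0].max().round(),'z',np.percentile(s[:,2],[5,50,95]).round())
E
python3 bm.py
```

```text
-102 19 x -75.0 11.0 z [37. 66. 73.]
-94 18 x -72.0 -16.0 z [37. 79. 83.]
-86 22 x -32.0 -17.0 z [64. 82. 89.]
-78 24 x -33.0 -17.0 z [68. 78. 83.]
-70 30 x -33.0 6.0 z [38. 71. 79.]
-62 24 x -33.0 -5.0 z [37. 67. 71.]
-54 20 x -34.0 -20.0 z [43. 63. 66.]
-46 28 x -57.0 4.0 z [39. 54. 64.]
-38 63 x -65.0 10.0 z [37. 44. 55.]
-30 88 x -71.0 11.0 z [39. 46. 51.]
-22 93 x -71.0 11.0 z [47. 51. 55.]
-14 93 x -72.0 11.0 z [42. 47. 51.]
-6 42 x -70.0 11.0 z [39. 44. 47.]
18 33 x -61.0 -22.0 z [56. 64. 66.]
26 56 x -68.0 10.0 z [ 56.  64. 101.]
```

B's grip rises toward -y at about 33°, its tip centre near (-25,-96,76) in the dryer frame. I'll pinch near the tip lightly so it swings upright when lifted.

```bash
python3 -m creep '{"translation":[[-5,39,0],[-10,78,0],[-16,117,0],[-21,156,0],[-26,195,0]],"yaw":[0,0,0,0,0],"gripper":[146,146,146,146,146]}' 8;python3 -m creep '{"translation":[[0,0,0],[0,0,0],[0,0,0]],"yaw":[0,0,0],"gripper":[146,146,146]}'
python3 - <<'E'
from h import *
o=ctrl.get_obs(); print((np.array([.5413,-.1407,.070])-o['ee_pos'])*1000)
E
```

```text
time_s: 35.8
ee_pos: [0.5415, -0.1406, 0.2223]
eef_rot: [-3.131, -0.001, 1.504]
force: [0.6, 0.7, 0.8]
grip_width: 0.0403
time_s: 36.05
ee_pos: [0.5416, -0.14, 0.2228]
eef_rot: [-3.132, -0.001, 1.506]
force: [-0.2, -0.4, -0.4]
grip_width: 0.0396
[  -0.34378881   -0.71653561 -152.75650093]
```

```bash
python3 -m creep '{"translation":[[1,0,-40],[1,0,-80],[1,0,-120],[1,0,-150],[1,0,-150]],"yaw":[0,0,0,0,0],"gripper":[146,146,146,146,146]}' 8;python3 -m creep '{"translation":[[0,0,0],[0,0,0],[0,0,0],[0,0,0],[0,0,0]],"yaw":[0,0,0,0,0],"gripper":[255,255,255,255,255]}' 8;python3 -m creep '{"translation":[[0,0,4],[0,0,10],[0,0,16],[0,0,24],[0,0,32]],"yaw":[0,0,0,0,0],"gripper":[255,255,255,255,255]}' 8; python3 -m creep '{"translation":[[0,0,20],[0,0,50],[0,0,80],[0,0,110],[0,0,120]],"yaw":[0,0,0,0,0],"gripper":[255,255,255,255,255]}'; python3 -m creep '{"translation":[[0,0,0],[0,0,0],[0,0,0],[0,0,0],[0,0,0]],"yaw":[0,0,0,0,0],"gripper":[255,255,255,255,255]}';python3 - <<'E'
from h import *
c,o=snap('scene'); cv2.imwrite('pics/c7.png',cv2.resize(c['pixels'][140:275,180:330],(480,432),interpolation=cv2.INTER_CUBIC)[:,:,::-1])
E
```

```text
time_s: 36.47
ee_pos: [0.5396, -0.14, 0.0667]
eef_rot: [-3.123, -0.003, 1.504]
force: [-0.6, 0.5, -1.6]
grip_width: 0.04
time_s: 36.88
ee_pos: [0.5405, -0.1405, 0.0684]
eef_rot: [-3.126, -0.002, 1.504]
force: [1.4, -3.2, 3.6]
grip_width: 0.0159
time_s: 37.3
ee_pos: [0.5405, -0.1405, 0.1014]
eef_rot: [-3.126, -0.002, 1.505]
force: [-0.2, 0.7, -3.6]
grip_width: 0.0159
time_s: 37.72
ee_pos: [0.5415, -0.1411, 0.2266]
eef_rot: [-3.132, -0.0, 1.504]
force: [0.6, -0.4, -2.2]
grip_width: 0.0157
time_s: 38.13
ee_pos: [0.5411, -0.141, 0.2251]
eef_rot: [-3.129, -0.001, 1.504]
force: [-0.5, -0.5, -3.2]
grip_width: 0.0158
```

View pics/c7.png

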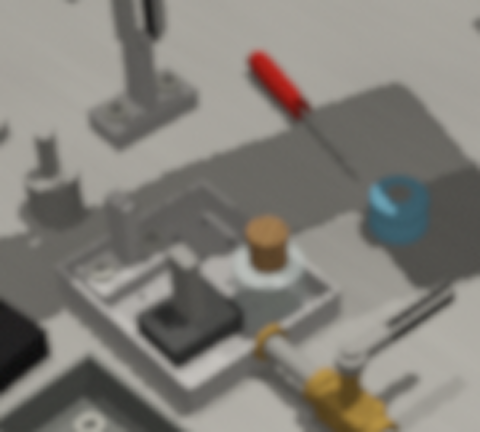

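Carrier B hangs upright. I'll stand it temporarily on the cart at the free spot (440,-262), then put the block back.

```bash
python3 -m creep '{"translation":[[-12,-15,0],[-30,-36,0],[-52,-62,0],[-74,-88,0],[-96,-115,0]],"yaw":[0,0,0,0,0],"gripper":[255,255,255,255,255]}' 8;python3 -m creep '{"translation":[[-5,-6,-20],[-5,-6,-55],[-5,-6,-90],[-5,-6,-115],[-5,-6,-130]],"yaw":[0,0,0,0,0],"gripper":[255,255,255,255,255]}';python3 -m creep '{"translation":[[0,0,-5],[0,0,-9],[0,0,-13],[0,0,-15],[0,0,-15]],"yaw":[0,0,0,0,0],"gripper":[255,255,255,255,255]}'
```

```text
time_s: 38.6
ee_pos: [0.444, -0.2567, 0.2248]
eef_rot: [-3.129, -0.001, 1.505]
force: [0.9, -1.1, -3.5]
grip_width: 0.0159
time_s: 39.02
ee_pos: [0.4376, -0.2619, 0.0913]
eef_rot: [-3.125, -0.003, 1.505]
force: [0.2, 0.8, -3.5]
grip_width: 0.0159
time_s: 39.43
ee_pos: [0.4373, -0.2621, 0.077]
eef_rot: [-3.125, -0.003, 1.505]
force: [-4.9, 0.6, 4.1]
grip_width: 0.0161
```

```bash
python3 -m creep '{"translation":[[0,0,-1],[0,0,-2],[0,0,-2],[0,0,-2],[0,0,-2]],"yaw":[0,0,0,0,0],"gripper":[255,255,255,255,255]}';python3 -m creep '{"translation":[[0,0,0],[0,0,0],[0,0,0],[0,0,0],[0,0,0]],"yaw":[0,0,0,0,0],"gripper":[146,146,146,146,146]}' 30; python3 -m creep '{"translation":[[0,0,30],[0,0,70],[0,0,110],[0,0,145],[0,0,145]],"yaw":[0,0,0,0,0],"gripper":[130,130,130,130,130]}';python3 -m creep '{"translation":[[-10,36,0],[-20,72,0],[-30,110,0],[-30,150,0],[-30,190,0]],"yaw":[0,0,0,0,0],"gripper":[130,130,130,130,130]}';python3 tray.py; python3 dry.py|tail -1
```

```text
time_s: 39.85
ee_pos: [0.4371, -0.2625, 0.0761]
eef_rot: [-3.124, -0.002, 1.505]
force: [-7.7, 0.8, 10.5]
grip_width: 0.016
time_s: 40.27
ee_pos: [0.4372, -0.2625, 0.0761]
eef_rot: [-3.125, -0.002, 1.505]
force: [-0.5, 0.5, -0.6]
grip_width: 0.04
time_s: 40.68
ee_pos: [0.4391, -0.2637, 0.2281]
eef_rot: [-3.133, 0.003, 1.505]
force: [-0.5, 0.9, 1.1]
grip_width: 0.0464
time_s: 41.1
ee_pos: [0.4083, -0.0722, 0.2281]
eef_rot: [-3.134, 0.003, 1.504]
force: [0.0, 0.3, -0.0]
grip_width: 0.0461
carA top 71 [ 434. -263.   95.] [[433.6, -261.3], [26.3, 15.5], 88.7] base [[433.6, -262.5], [46.3, 89.0], 86.5]
carB top 0   base 
plunger top 53 [ 578. -250.   94.] [[579.5, -251.8], [20.2, 19.0], 85.5] base [[579.4, -251.4], [50.7, 50.1], 18.6]
seater top 57 [ 563. -387.   95.] [[562.8, -386.9], [19.4, 19.3], 3.0] base [[562.5, -385.2], [50.7, 46.8], 23.1]
block top 0   base 
jar top 0   base 
tray top 148 [[-41.5, 49.5], [33.7, 31.4], 3.3] z 102.0
tray top 69 [[25.5, -68.1], [15.8, 27.0], 1.3] z 100.0
tray top 72 [[28.3, 24.1], [16.7, 26.7], 1.1] z 99.0
15-35 -1 -0.09 108 [-19. -89.  16.] [ -1. -47.  35.]
15-35 -1 0.016 48 [-72.  16.  17.] [-0. 78. 35.]
15-35 1 -0.09 276 [  0. -89.  15.] [ 72. -45.  35.]
15-35 1 -0.036 148 [ 0. -8. 23.] [66. 15. 35.]
15-35 1 0.016 232 [ 1. 17. 23.] [66. 54. 35.]
35-70 -1 0.016 292 [-72.  19.  35.] [-1. 81. 69.]
35-70 1 -0.09 44 [  0. -82.  35.] [ 60. -54.  69.]
bar [[510.9, 144.5], [15.3, 70.7], 85.4]
```

Carrier B stands at (433.6,-262) and A is still flat. Now I'll regrip the block at world (601.6,-37.4).

```bash
python3 -m creep '{"translation":[[38,7,0],[76,14,0],[114,21,0],[152,28,0],[190,34,0]],"yaw":[0,0,0,0,0],"gripper":[125,125,125,125,125]}' 30;python3 -m creep '{"translation":[[3,1,0],[3,1,0],[3,1,0],[3,1,0]],"yaw":[0,0,0,0],"gripper":[125,125,125,125]}'; python3 wr.py
```

```text
time_s: 41.57
ee_pos: [0.6002, -0.0321, 0.2276]
eef_rot: [-3.134, 0.002, 1.508]
force: [0.0, -0.8, 1.4]
grip_width: 0.0479
time_s: 41.9
ee_pos: [0.6024, -0.0314, 0.228]
eef_rot: [-3.135, 0.002, 1.508]
force: [-0.7, 0.2, -0.1]
grip_width: 0.0479
0.085 455 [[601.6, -35.8], [27.8, 15.9], 84.0]
0.012 3697 [[612.0, -29.9], [108.5, 149.4], 7.8]
tcp [ 0.6024 -0.0314  0.228 ] [-3.135e+00  2.000e-03  1.508e+00] J deg -3.5973875122017773
```

```bash
python3 -m creep '{"translation":[[0,-5,-40],[0,-5,-80],[0,-5,-118],[0,-5,-142],[0,-5,-142]],"yaw":[-0.02,-0.02,-0.02,-0.02,-0.02],"gripper":[125,125,125,125,125]}' 30;python3 -m creep '{"translation":[[0,0,0],[0,0,0],[0,0,0],[0,0,0],[0,0,0]],"yaw":[0,0,0,0,0],"gripper":[255,255,255,255,255]}' 30;python3 -m creep '{"translation":[[0,0,2],[2,0,6],[4,0,16],[6,0,30],[8,0,45]],"yaw":[0,0,0,0,0],"gripper":[255,255,255,255,255]}'; python3 -m creep '{"translation":[[0,0,10],[0,10,10],[0,20,10],[0,26,10],[0,26,10]],"yaw":[0.015,0.015,0.015,0.015,0.015],"gripper":[255,255,255,255,255]}'
python3 - <<'E'
from h import *
p=ctrl.get_obs()['ee_pos'];d=(p[:2]-[.5718,-.0596])*1000;print(d@np.array([[.9977,.068],[-.068,.9977]]))
E
```

```text
time_s: 42.37
ee_pos: [0.5994, -0.0365, 0.0821]
eef_rot: [-3.128, 0.002, 1.487]
force: [-0.1, -1.3, -0.1]
grip_width: 0.0479
time_s: 42.78
ee_pos: [0.6003, -0.0366, 0.0837]
eef_rot: [-3.131, 0.002, 1.487]
force: [3.5, -0.7, 3.3]
grip_width: 0.018
time_s: 43.2
ee_pos: [0.6081, -0.0366, 0.1293]
eef_rot: [-3.13, 0.002, 1.487]
force: [-0.1, -0.2, -4.6]
grip_width: 0.0156
time_s: 43.62
ee_pos: [0.6076, -0.0087, 0.1383]
eef_rot: [-3.128, 0.001, 1.504]
force: [0.2, 0.2, -5.5]
grip_width: 0.0152
[32.22263276 53.26029443]
```

```bash
python3 -m creep '{"translation":[[6,2,0],[6,2,-5],[6,2,-18],[6,2,-32],[6,2,-40]],"yaw":[0,0,0,0,0],"gripper":[255,255,255,255,255]}';python3 -m creep '{"translation":[[0,0,-5],[0,0,-9],[0,0,-12],[0,0,-14],[0,0,-14]],"yaw":[0,0,0,0,0],"gripper":[255,255,255,255,255]}';python3 -m creep '{"translation":[[0,0,0],[0,0,0],[0,0,0],[0,0,0],[0,0,0]],"yaw":[0,0,0,0,0],"gripper":[125,125,125,125,125]}' 30; python3 -m creep '{"translation":[[0,0,30],[0,0,70],[0,0,110],[0,0,135],[0,0,135]],"yaw":[0,0,0,0,0],"gripper":[125,125,125,125,125]}';python3 -m creep '{"translation":[[-20,-36,0],[-40,-72,0],[-60,-108,0],[-80,-144,0],[-100,-180,0]],"yaw":[0,0,0,0,0],"gripper":[125,125,125,125,125]}';python3 -m creep '{"translation":[[-15,-20,0],[-35,-40,0],[-50,-50,0],[-50,-50,0]],"yaw":[0,0,0,0],"gripper":[125,125,125,125]}';python3 wr.py;python3 tray.py|tail -11; python3 dry.py|tail -1
```

```text
time_s: 44.03
ee_pos: [0.6129, -0.0068, 0.096]
eef_rot: [-3.126, 0.001, 1.504]
force: [0.7, 0.1, -6.5]
grip_width: 0.0156
time_s: 44.45
ee_pos: [0.6138, -0.0068, 0.0832]
eef_rot: [-3.128, 0.001, 1.504]
force: [1.5, 0.8, 1.6]
grip_width: 0.0154
time_s: 44.87
ee_pos: [0.6138, -0.0069, 0.0832]
eef_rot: [-3.128, 0.001, 1.504]
force: [0.7, 0.4, -0.6]
grip_width: 0.0454
time_s: 45.28
ee_pos: [0.6155, -0.0069, 0.2247]
eef_rot: [-3.137, 0.001, 1.504]
force: [0.0, -0.2, 0.1]
grip_width: 0.0482
time_s: 45.7
ee_pos: [0.514, -0.1882, 0.224]
eef_rot: [-3.137, 0.001, 1.504]
force: [0.9, -1.0, -1.5]
grip_width: 0.0483
time_s: 46.03
ee_pos: [0.4619, -0.2399, 0.2235]
eef_rot: [-3.136, 0.001, 1.501]
force: [0.7, 1.0, 0.5]
grip_width: 0.0478
0.085 443 [[433.8, -260.4], [27.6, 15.6], 85.4]
0.012 2120 [[433.6, -260.3], [43.2, 89.9], 86.3]
tcp [ 0.4619 -0.2399  0.2235] [-3.136e+00  1.000e-03  1.501e+00] J deg -3.9822199424040576
block top 0   base 
jar top 0   base 
tray top 148 [[-41.9, 49.5], [34.5, 31.4], 3.4] z 101.0
tray top 72 [[25.5, -67.7], [15.1, 26.8], 2.9] z 99.0
tray top 70 [[36.6, 53.9], [15.9, 26.5], 3.4] z 99.0
15-35 -1 -0.09 106 [-20. -89.  16.] [ -0. -47.  35.]
15-35 1 -0.09 265 [  1. -89.  15.] [ 72. -45.  35.]
15-35 1 0.016 458 [ 0. 24. 16.] [76. 84. 35.]
35-70 -1 0.016 284 [-73.  19.  37.] [-11.  81.  70.]
35-70 1 -0.09 48 [  1. -81.  35.] [ 60. -54.  68.]
35-70 1 0.016 40 [ 2. 27. 35.] [65. 79. 68.]
bar [[511.0, 144.1], [14.8, 70.5], 85.3]
```

Block is back at (37,54). Picking carrier B at (433.7,-261).

```bash
python3 -m creep '{"translation":[[-15,-11,0],[-27,-20,-20],[-27,-21,-55],[-27,-21,-90],[-27,-21,-100]],"yaw":[0,0,0,0,0],"gripper":[125,125,125,125,125]}' 30;python3 -m creep '{"translation":[[0,0,-20],[0,0,-42],[0,0,-42],[0,0,-42]],"yaw":[0,0,0,0],"gripper":[125,125,125,125]}' 30;python3 -m creep '{"translation":[[0,0,0],[0,0,0],[0,0,0],[0,0,0],[0,0,0]],"yaw":[0,0,0,0,0],"gripper":[255,255,255,255,255]}' 30;python3 -m creep '{"translation":[[0,0,0],[0,0,10],[0,0,40],[0,0,80],[0,0,120]],"yaw":[0,0,0,0,0],"gripper":[255,255,255,255,255]}';python3 -m creep '{"translation":[[0,0,20],[0,0,20],[0,0,20]],"yaw":[0,0,0],"gripper":[255,255,255]}'
```

```text
time_s: 46.55
ee_pos: [0.4358, -0.2574, 0.1191]
eef_rot: [-3.131, -0.002, 1.504]
force: [0.1, -0.6, -1.4]
grip_width: 0.0477
time_s: 46.88
ee_pos: [0.4363, -0.2569, 0.0775]
eef_rot: [-3.13, -0.003, 1.505]
force: [0.9, 0.4, 0.9]
grip_width: 0.0476
time_s: 47.3
ee_pos: [0.4365, -0.257, 0.0781]
eef_rot: [-3.131, -0.003, 1.505]
force: [-2.6, -0.8, 1.8]
grip_width: 0.018
time_s: 47.72
ee_pos: [0.4358, -0.2566, 0.1997]
eef_rot: [-3.129, -0.004, 1.505]
force: [0.7, 0.0, -3.0]
grip_width: 0.0156
time_s: 47.97
ee_pos: [0.4359, -0.2566, 0.2204]
eef_rot: [-3.131, -0.003, 1.505]
force: [0.4, 0.7, -3.7]
grip_width: 0.0156
```

```bash
python3 -m creep '{"translation":[[12,20,0],[28,49,0],[46,80,0],[64,111,0],[80,139,0]],"yaw":[0,0,0,0,0],"gripper":[255,255,255,255,255]}';python3 -m creep '{"translation":[[15,26,0],[27,46,0],[27,46,0],[27,46,0],[27,46,0]],"yaw":[0,0,0,0,0],"gripper":[255,255,255,255,255]}';python3 -m creep '{"translation":[[2,-2,-25],[2,-2,-50],[2,-2,-75],[2,-2,-85],[2,-2,-85]],"yaw":[0,0,0,0,0],"gripper":[255,255,255,255,255]}'; python3 tray.py | tail -9;python3 - <<'E'
from h import *
p=ctrl.get_obs()['ee_pos'];d=(p[:2]-[.5718,-.0596])*1000;print(d@np.array([[.9977,.068],[-.068,.9977]]))
E
```

```text
time_s: 48.38
ee_pos: [0.5158, -0.1156, 0.2183]
eef_rot: [-3.127, -0.004, 1.505]
force: [0.9, -1.2, -3.4]
grip_width: 0.0156
time_s: 48.8
ee_pos: [0.5421, -0.0699, 0.2168]
eef_rot: [-3.125, -0.004, 1.505]
force: [-0.5, -0.1, -3.1]
grip_width: 0.0154
time_s: 49.22
ee_pos: [0.5426, -0.0725, 0.1294]
eef_rot: [-3.12, -0.004, 1.503]
force: [-0.5, 0.1, -2.8]
grip_width: 0.0156
plunger top 50 [ 580. -251.   95.] [[579.4, -251.0], [18.9, 17.9], 35.2] base [[579.3, -251.5], [50.4, 50.9], 53.2]
seater top 60 [ 563. -386.   94.] [[562.3, -386.8], [18.2, 20.0], 0.4] base [[562.8, -385.8], [50.8, 46.7], 20.4]
block top 0   base 
jar top 0   base 
tray top 128 [[-41.5, 52.5], [27.1, 35.0], 82.0] z 102.0
tray top 73 [[36.7, 53.9], [16.2, 26.5], 3.5] z 99.0
15-35 1 0.016 361 [ 0. 32. 20.] [76. 84. 35.]
35-70 -1 0.016 178 [-73.  36.  39.] [-11.  81.  69.]
35-70 1 0.016 37 [ 5. 32. 35.] [73. 76. 69.]
[-27.27775829 -14.74544627]
```

```bash
python3 -m creep '{"translation":[[1,4,0],[1,4,-12],[1,4,-24],[1,4,-32],[1,4,-35]],"yaw":[0,0,0,0,0],"gripper":[255,255,255,255,255]}';python3 -m creep '{"translation":[[0,0,-4],[0,0,-8],[0,0,-10],[0,0,-12],[0,0,-12]],"yaw":[0,0,0,0,0],"gripper":[255,255,255,255,255]}'
```

```text
time_s: 49.68
ee_pos: [0.5438, -0.0683, 0.0946]
eef_rot: [-3.121, -0.004, 1.504]
force: [-0.7, -0.1, -2.6]
grip_width: 0.0157
time_s: 50.1
ee_pos: [0.5439, -0.0683, 0.0827]
eef_rot: [-3.121, -0.004, 1.504]
force: [-0.1, 0.3, -2.9]
grip_width: 0.0158
```

```bash
python3 -m creep '{"translation":[[0,0,-1],[0,0,-2],[0,0,-2],[0,0,-2]],"yaw":[0,0,0,0],"gripper":[255,255,255,255]}'; python3 -m creep '{"translation":[[0,0,0],[0,0,0],[0,0,0],[0,0,0],[0,0,0]],"yaw":[0,0,0,0,0],"gripper":[125,125,125,125,125]}' 30; python3 -m creep '{"translation":[[0,0,30],[0,0,70],[0,0,110],[0,0,140],[0,0,140]],"yaw":[0,0,0,0,0],"gripper":[125,125,125,125,125]}';python3 -m creep '{"translation":[[-10,-36,0],[-10,-76,0],[0,-116,0],[0,-154,0],[0,-190,0]],"yaw":[0,0,0,0,0],"gripper":[125,125,125,125,125]}';python3 tray.py|tail -13; python3 dry.py|tail -1
```

```text
time_s: 50.43
ee_pos: [0.5442, -0.068, 0.0823]
eef_rot: [-3.122, -0.005, 1.504]
force: [-7.3, 4.0, 14.0]
grip_width: 0.016
time_s: 50.85
ee_pos: [0.5442, -0.0681, 0.0823]
eef_rot: [-3.122, -0.005, 1.504]
force: [0.2, -0.1, -0.6]
grip_width: 0.0453
time_s: 51.27
ee_pos: [0.5462, -0.0685, 0.2288]
eef_rot: [-3.132, -0.003, 1.504]
force: [0.5, -0.3, 0.6]
grip_width: 0.0476
time_s: 51.68
ee_pos: [0.5459, -0.2606, 0.2281]
eef_rot: [-3.131, -0.003, 1.504]
force: [0.5, -0.6, -0.7]
grip_width: 0.0481
jar top 0   base 
tray top 149 [[-41.9, 49.5], [34.8, 31.4], 3.3] z 101.0
tray top 65 [[-29.9, -15.4], [13.8, 26.5], 3.2] z 99.0
tray top 73 [[25.3, -67.7], [14.8, 26.7], 2.8] z 99.0
tray top 72 [[37.0, 54.0], [15.4, 26.5], 2.4] z 99.0
15-35 -1 -0.09 119 [-72. -89.  15.] [ -1. -36.  35.]
15-35 -1 -0.036 308 [-75. -36.  17.] [-0.  7. 35.]
15-35 1 -0.09 275 [  1. -89.  16.] [ 72. -45.  35.]
15-35 1 -0.036 76 [  0. -36.  20.] [16.  7. 35.]
15-35 1 0.016 454 [ 0. 24. 21.] [76. 84. 35.]
35-70 -1 0.016 281 [-73.  19.  37.] [-12.  81.  70.]
35-70 1 -0.09 38 [  0. -82.  35.] [ 60. -54.  70.]
35-70 1 0.016 42 [ 6. 31. 35.] [73. 82. 70.]
bar [[510.9, 144.1], [14.4, 70.6], 86.9]
```

Carrier B is flat at (-30,-15.4). The seater's slot is tight (54.6 mm for a 52 mm disc), so I'll regrip B and shift it about 6 mm in +y.

```bash
python3 -m creep '{"translation":[[0,38,0],[0,76,0],[0,114,0],[0,152,0],[0,188,0]],"yaw":[0,0,0,0,0],"gripper":[125,125,125,125,125]}';python3 -m creep '{"translation":[[0,0,0],[0,0,-38],[0,0,-78],[0,0,-100],[0,0,-100]],"yaw":[0,0,0,0,0],"gripper":[125,125,125,125,125]}';python3 -m creep '{"translation":[[0,0,-20],[0,0,-42],[0,0,-42],[0,0,-42]],"yaw":[0,0,0,0],"gripper":[125,125,125,125]}';python3 -m creep '{"translation":[[0,0,0],[0,0,0],[0,0,0],[0,0,0],[0,0,0]],"yaw":[0,0,0,0,0],"gripper":[255,255,255,255,255]}' 20;python3 -m creep '{"translation":[[0,0,0],[0,0,2],[0,0,4],[0,3,4],[0,6,4]],"yaw":[0,0,0,0,0],"gripper":[255,255,255,255,255]}'
```

```text
time_s: 52.15
ee_pos: [0.5447, -0.076, 0.2269]
eef_rot: [-3.13, -0.002, 1.5]
force: [0.3, -0.0, 0.5]
grip_width: 0.0481
time_s: 52.57
ee_pos: [0.5422, -0.0758, 0.1218]
eef_rot: [-3.122, -0.003, 1.5]
force: [0.1, -0.3, -1.1]
grip_width: 0.0479
time_s: 52.9
ee_pos: [0.5425, -0.076, 0.0807]
eef_rot: [-3.122, -0.003, 1.5]
force: [0.9, -0.9, -0.2]
grip_width: 0.0481
time_s: 53.32
ee_pos: [0.5427, -0.0761, 0.0813]
eef_rot: [-3.123, -0.003, 1.5]
force: [-0.5, -0.1, -0.2]
grip_width: 0.018
time_s: 53.73
ee_pos: [0.5427, -0.0699, 0.0853]
eef_rot: [-3.122, -0.003, 1.499]
force: [-0.5, -0.4, -3.3]
grip_width: 0.016
```

Lower, release, then go to the plunger at (579.5,-251.5).

```bash
python3 -m creep '{"translation":[[0,0,-2],[0,0,-4],[0,0,-5],[0,0,-5]],"yaw":[0,0,0,0],"gripper":[255,255,255,255]}'; python3 -m creep '{"translation":[[0,0,0],[0,0,0],[0,0,0],[0,0,0],[0,0,0]],"yaw":[0,0,0,0,0],"gripper":[125,125,125,125,125]}' 30; python3 -m creep '{"translation":[[0,0,30],[0,0,70],[0,0,110],[0,0,140],[0,0,140]],"yaw":[0,0,0,0,0],"gripper":[125,125,125,125,125]}';python3 -m creep '{"translation":[[5,-36,0],[12,-72,0],[20,-108,0],[28,-146,0],[35,-182,0]],"yaw":[0,0,0,0,0],"gripper":[125,125,125,125,125]}';python3 -m creep '{"translation":[[0,0,0],[0,0,0],[0,0,0]],"yaw":[0,0,0],"gripper":[125,125,125]}';python3 tray.py|tail -12|head -5; python3 wr.py
```

```text
time_s: 54.07
ee_pos: [0.5426, -0.0698, 0.0812]
eef_rot: [-3.122, -0.003, 1.499]
force: [-8.1, 1.6, 11.3]
grip_width: 0.0159
time_s: 54.48
ee_pos: [0.5426, -0.0698, 0.0811]
eef_rot: [-3.122, -0.003, 1.499]
force: [-0.7, 0.0, -0.7]
grip_width: 0.0454
time_s: 54.9
ee_pos: [0.5445, -0.0702, 0.2275]
eef_rot: [-3.132, -0.002, 1.499]
force: [0.4, -0.1, 1.6]
grip_width: 0.048
time_s: 55.32
ee_pos: [0.5796, -0.2542, 0.2269]
eef_rot: [-3.131, -0.002, 1.5]
force: [-0.1, 0.6, -0.4]
grip_width: 0.0479
time_s: 55.57
ee_pos: [0.5794, -0.2538, 0.2261]
eef_rot: [-3.131, -0.003, 1.499]
force: [-0.5, -0.1, -0.0]
grip_width: 0.0477
tray top 66 [[-31.4, -7.9], [15.0, 26.3], 4.0] z 99.0
tray top 70 [[25.4, -67.7], [15.4, 26.7], 1.2] z 100.0
tray top 70 [[36.7, 53.9], [16.4, 26.7], 1.9] z 99.0
15-35 -1 -0.09 104 [-19. -89.  15.] [ -1. -47.  35.]
15-35 -1 -0.036 321 [-75. -31.  15.] [-0. 13. 35.]
0.085 315 [[579.5, -250.4], [19.7, 18.3], 85.4]
0.012 1223 [[579.5, -250.2], [51.1, 50.6], 71.7]
tcp [ 0.5795 -0.2532  0.2266] [-3.131e+00 -3.000e-03  1.500e+00] J deg -4.04724030464962
```

```bash
python3 -m creep '{"translation":[[1,2,-40],[1,2,-80],[1,2,-118],[1,2,-147],[1,2,-147]],"yaw":[0,0,0,0,0],"gripper":[125,125,125,125,125]}' 30;python3 -m creep '{"translation":[[0,0,0],[0,0,0],[0,0,0],[0,0,0],[0,0,0]],"yaw":[0,0,0,0,0],"gripper":[255,255,255,255,255]}' 30;python3 -m creep '{"translation":[[0,0,0],[0,0,10],[0,0,30],[0,0,60],[0,0,90]],"yaw":[0,0,0,0,0],"gripper":[255,255,255,255,255]}';python3 -m creep '{"translation":[[0,0,30],[0,0,55],[0,0,55]],"yaw":[0,0,0],"gripper":[255,255,255]}'
```

```text
time_s: 56.08
ee_pos: [0.5782, -0.2485, 0.0741]
eef_rot: [-3.123, -0.006, 1.502]
force: [-0.0, 0.2, -0.9]
grip_width: 0.0482
time_s: 56.5
ee_pos: [0.579, -0.2488, 0.0759]
eef_rot: [-3.126, -0.005, 1.502]
force: [2.9, -0.2, 4.1]
grip_width: 0.0192
time_s: 56.92
ee_pos: [0.5784, -0.2486, 0.1669]
eef_rot: [-3.124, -0.006, 1.502]
force: [1.1, -0.7, -3.4]
grip_width: 0.019
time_s: 57.17
ee_pos: [0.5797, -0.2492, 0.2284]
eef_rot: [-3.132, -0.002, 1.502]
force: [0.4, 0.2, -1.6]
grip_width: 0.0193
```

```bash
python3 -m creep '{"translation":[[5,20,0],[13,54,0],[22,92,0],[31,130,0],[38,160,0]],"yaw":[0,0,0,0,0],"gripper":[255,255,255,255,255]}';python3 -m creep '{"translation":[[3,10,0],[5,17,0],[5,17,0],[5,17,0],[5,17,0]],"yaw":[0,0,0,0,0],"gripper":[255,255,255,255,255]}';python3 -m creep '{"translation":[[1,-2,-25],[1,-2,-50],[1,-2,-75],[1,-2,-90],[1,-2,-95]],"yaw":[0,0,0,0,0],"gripper":[255,255,255,255,255]}';python3 -m creep '{"translation":[[0,0,0],[0,0,0],[0,0,0]],"yaw":[0,0,0],"gripper":[255,255,255]}'; python3 fit.py .026 .04 .1 ;python3 - <<'E'
from h import *
p=ctrl.get_obs()['ee_pos'];d=(p[:2]-[.5718,-.0596])*1000;print(d@np.array([[.9977,.068],[-.068,.9977]]))
E
```

```text
time_s: 57.58
ee_pos: [0.6174, -0.0866, 0.2273]
eef_rot: [-3.13, -0.003, 1.503]
force: [0.6, 0.2, -3.4]
grip_width: 0.0191
time_s: 58.0
ee_pos: [0.6222, -0.071, 0.227]
eef_rot: [-3.13, -0.003, 1.501]
force: [0.7, -1.4, -3.6]
grip_width: 0.0189
time_s: 58.42
ee_pos: [0.6218, -0.0743, 0.1291]
eef_rot: [-3.126, -0.003, 1.499]
force: [-0.6, -0.7, -4.0]
grip_width: 0.019
time_s: 58.67
ee_pos: [0.6222, -0.0749, 0.1303]
eef_rot: [-3.127, -0.003, 1.499]
force: [0.1, 0.1, -4.0]
grip_width: 0.0194
[50, 26, 624.6, -78.1]
[60, 48, 624.8, -78.1]
[70, 51, 624.7, -77.8]
[80, 41, 624.1, -77.2]
[90, 154, 622.9, -78.7]
tcp [ 0.6222 -0.0749  0.1303]
[ 51.38914904 -11.61366363]
```

```bash
python3 -m creep '{"translation":[[-1,3,0],[-1,3,-12],[-1,3,-24],[-1,3,-34],[-1,3,-38]],"yaw":[0,0,0,0,0],"gripper":[255,255,255,255,255]}';python3 -m creep '{"translation":[[0,0,-4],[0,0,-8],[0,0,-11],[0,0,-13],[0,0,-13]],"yaw":[0,0,0,0,0],"gripper":[255,255,255,255,255]}';python3 -m creep '{"translation":[[0,0,0],[0,0,0],[0,0,0],[0,0,0],[0,0,0]],"yaw":[0,0,0,0,0],"gripper":[125,125,125,125,125]}' 30; python3 -m creep '{"translation":[[0,0,30],[0,0,70],[0,0,110],[0,0,146],[0,0,146]],"yaw":[0,0,0,0,0],"gripper":[125,125,125,125,125]}';python3 -m creep '{"translation":[[-9,-38,0],[-18,-76,0],[-28,-114,0],[-37,-152,0],[-45,-190,0]],"yaw":[0,0,0,0,0],"gripper":[125,125,125,125,125]}';python3 -m creep '{"translation":[[-5,-36,0],[-10,-76,0],[-16,-112,0],[-16,-112,0],[-16,-112,0]],"yaw":[0,0,0,0,0],"gripper":[125,125,125,125,125]}';python3 tray.py|tail -14; python3 wr.py;python3 dry.py|tail -1
```

```text
time_s: 59.13
ee_pos: [0.6203, -0.0715, 0.0897]
eef_rot: [-3.124, -0.003, 1.499]
force: [-0.4, 0.4, -4.4]
grip_width: 0.0189
time_s: 59.55
ee_pos: [0.6214, -0.0721, 0.0795]
eef_rot: [-3.128, -0.002, 1.499]
force: [-6.5, -2.0, 17.3]
grip_width: 0.019
time_s: 59.97
ee_pos: [0.6214, -0.072, 0.0793]
eef_rot: [-3.128, -0.002, 1.499]
force: [0.0, 0.7, -0.2]
grip_width: 0.047
time_s: 60.38
ee_pos: [0.6234, -0.0723, 0.2334]
eef_rot: [-3.139, -0.001, 1.499]
force: [0.6, -0.1, 0.8]
grip_width: 0.0477
time_s: 60.8
ee_pos: [0.5776, -0.2639, 0.2331]
eef_rot: [-3.139, -0.001, 1.499]
force: [0.9, -0.1, 0.9]
grip_width: 0.0478
time_s: 61.22
ee_pos: [0.5609, -0.3775, 0.2319]
eef_rot: [-3.138, -0.002, 1.497]
force: [0.4, 0.6, -0.3]
grip_width: 0.0479
tray top 67 [[-31.3, -7.9], [14.9, 26.9], 3.3] z 100.0
tray top 70 [[25.8, -67.4], [15.7, 26.6], 3.4] z 99.0
tray top 72 [[36.9, 53.9], [16.1, 26.4], 3.4] z 99.0
tray top 48 [[47.8, -12.9], [17.4, 18.8], 6.5] z 99.0
15-35 -1 -0.09 109 [-19. -89.  15.] [ -0. -47.  34.]
15-35 -1 -0.036 319 [-75. -31.  15.] [-1. 13. 35.]
15-35 1 -0.09 278 [  1. -89.  15.] [ 72. -46.  35.]
15-35 1 -0.036 95 [  0. -30.  16.] [39. 12. 35.]
15-35 1 0.016 449 [ 0. 24. 19.] [76. 84. 35.]
35-70 -1 -0.036 37 [-66. -21.  35.] [-0.  5. 65.]
35-70 -1 0.016 286 [-73.  18.  35.] [-11.  81.  70.]
35-70 1 -0.09 47 [  1. -82.  35.] [ 60. -36.  70.]
35-70 1 -0.036 230 [  3. -35.  35.] [74. 13. 66.]
35-70 1 0.016 46 [ 1. 25. 35.] [69. 82. 69.]
0.085 342 [[563.0, -386.5], [20.8, 19.8], 85.7]
0.012 926 [[563.2, -384.3], [46.8, 50.4], 86.0]
tcp [ 0.5614 -0.3761  0.2323] [-3.138e+00 -2.000e-03  1.498e+00] J deg -4.149665523521449
bar [[510.9, 144.1], [14.6, 70.7], 86.0]
```

Plunger is in at (48,-13), upright. Now the seater at (563,-386.5).

```bash
python3 -m creep '{"translation":[[2,-11,0],[2,-11,-35],[2,-11,-75],[2,-11,-115],[2,-11,-125]],"yaw":[0,0,0,0,0],"gripper":[125,125,125,125,125]}' 30;python3 -m creep '{"translation":[[0,0,-15],[0,-1,-27],[0,-1,-27],[0,-1,-27]],"yaw":[0,0,0,0],"gripper":[125,125,125,125]}';python3 -m creep '{"translation":[[0,0,0],[0,0,0],[0,0,0],[0,0,0],[0,0,0]],"yaw":[0,0,0,0,0],"gripper":[255,255,255,255,255]}' 30;python3 -m creep '{"translation":[[0,0,0],[0,0,10],[0,0,30],[0,0,60],[0,0,90]],"yaw":[0,0,0,0,0],"gripper":[255,255,255,255,255]}';python3 -m creep '{"translation":[[0,0,30],[0,0,55],[0,0,55]],"yaw":[0,0,0],"gripper":[255,255,255]}'
```

```text
time_s: 61.73
ee_pos: [0.5624, -0.3831, 0.1013]
eef_rot: [-3.131, -0.006, 1.501]
force: [-1.1, 1.2, -1.1]
grip_width: 0.0476
time_s: 62.07
ee_pos: [0.563, -0.384, 0.0755]
eef_rot: [-3.132, -0.006, 1.502]
force: [-0.8, 0.4, 1.0]
grip_width: 0.048
time_s: 62.48
ee_pos: [0.5633, -0.3842, 0.0762]
eef_rot: [-3.134, -0.005, 1.502]
force: [0.8, -1.2, 2.1]
grip_width: 0.0209
time_s: 62.9
ee_pos: [0.5627, -0.3838, 0.1667]
eef_rot: [-3.131, -0.007, 1.502]
force: [-0.5, -0.2, -4.1]
grip_width: 0.0214
time_s: 63.15
ee_pos: [0.5637, -0.3846, 0.2281]
eef_rot: [-3.138, -0.002, 1.502]
force: [0.4, -0.6, -2.9]
grip_width: 0.0212
```

```bash
python3 -m creep '{"translation":[[-4,20,0],[-9,54,0],[-15,90,0],[-21,126,0],[-26,155,0]],"yaw":[0,0,0,0,0],"gripper":[255,255,255,255,255]}';python3 -m creep '{"translation":[[-6,35,0],[-12,70,0],[-16,100,0],[-19,114,0],[-19,114,0]],"yaw":[0,0,0,0,0],"gripper":[255,255,255,255,255]}';python3 -m creep '{"translation":[[0,-1,-25],[0,-1,-50],[0,-1,-75],[0,-1,-90],[0,-1,-95]],"yaw":[0,0,0,0,0],"gripper":[255,255,255,255,255]}';python3 -m creep '{"translation":[[0,0,0],[0,0,0],[0,0,0]],"yaw":[0,0,0],"gripper":[255,255,255]}'; python3 fit.py .026 .04 .1 ;python3 - <<'E'
from h import *
p=ctrl.get_obs()['ee_pos'];d=(p[:2]-[.5718,-.0596])*1000;print(d@np.array([[.9977,.068],[-.068,.9977]]))
E
```

```text
time_s: 63.57
ee_pos: [0.5364, -0.2271, 0.2265]
eef_rot: [-3.136, -0.004, 1.502]
force: [0.4, 0.2, -5.0]
grip_width: 0.0215
time_s: 63.98
ee_pos: [0.5167, -0.1106, 0.2257]
eef_rot: [-3.134, -0.004, 1.505]
force: [-0.2, -0.2, -4.7]
grip_width: 0.0211
time_s: 64.4
ee_pos: [0.5152, -0.1122, 0.1273]
eef_rot: [-3.129, -0.005, 1.504]
force: [-0.3, 1.4, -3.6]
grip_width: 0.0211
time_s: 64.65
ee_pos: [0.5156, -0.1127, 0.128]
eef_rot: [-3.13, -0.005, 1.504]
force: [-0.3, -0.1, -4.4]
grip_width: 0.0209
[50, 22, 517.8, -117.5]
[60, 71, 517.6, -121.9]
[70, 92, 507.8, -130.9]
[80, 14, 507.9, -133.0]
[90, 14, 520.7, -87.8]
tcp [ 0.5156 -0.1127  0.128 ]
[-52.35167708 -56.70267059]
```

```bash
python3 -m creep '{"translation":[[4,0,0],[4,0,-10],[4,0,-22],[4,0,-31],[4,0,-36]],"yaw":[0,0,0,0,0],"gripper":[255,255,255,255,255]}';python3 -m creep '{"translation":[[0,0,-4],[0,0,-8],[0,0,-11],[0,0,-13],[0,0,-13]],"yaw":[0,0,0,0,0],"gripper":[255,255,255,255,255]}'
```

```text
time_s: 65.12
ee_pos: [0.5192, -0.1124, 0.0907]
eef_rot: [-3.129, -0.005, 1.504]
force: [-0.2, 1.5, -3.9]
grip_width: 0.0211
time_s: 65.53
ee_pos: [0.5204, -0.1133, 0.0799]
eef_rot: [-3.133, -0.003, 1.504]
force: [-4.5, -1.7, 14.5]
grip_width: 0.0211
```

Contact is at floor height. Release and check the tray.

```bash
python3 -m creep '{"translation":[[0,0,0],[0,0,0],[0,0,0],[0,0,0],[0,0,0]],"yaw":[0,0,0,0,0],"gripper":[125,125,125,125,125]}' 30; python3 -m creep '{"translation":[[0,0,30],[0,0,70],[0,0,110],[0,0,140],[0,0,140]],"yaw":[0,0,0,0,0],"gripper":[125,125,125,125,125]}';python3 -m creep '{"translation":[[-20,36,0],[-40,72,0],[-60,108,0],[-80,144,0],[-80,182,0]],"yaw":[0.1,0.2,0.3,0.4,0.5],"gripper":[100,100,100,100,100]}';python3 -m creep '{"translation":[[0,36,0],[0,56,0],[0,56,0],[0,56,0],[0,56,0]],"yaw":[0.12,0.24,0.36,0.48,0.6],"gripper":[100,100,100,100,100]}';python3 tray.py|tail -16;python3 dry.py|tail -1
python3 - <<'E'
from h import *
snap('scene')
a=np.load('last_scene.npz')['pixels'][180:275,180:310]; b=np.load('last_top.npz')['pixels'][155:240,200:370]
cv2.imwrite('pics/c8.png',np.hstack([cv2.resize(a,(340,400),interpolation=cv2.INTER_CUBIC),cv2.resize(b,(440,400),interpolation=cv2.INTER_CUBIC)])[:,:,::-1])
E
```

```text
time_s: 65.95
ee_pos: [0.5204, -0.1132, 0.0798]
eef_rot: [-3.133, -0.003, 1.504]
force: [0.6, 0.4, 0.4]
grip_width: 0.0474
time_s: 66.37
ee_pos: [0.5223, -0.1137, 0.2262]
eef_rot: [3.141, -0.001, 1.504]
force: [0.8, 0.0, 0.8]
grip_width: 0.048
time_s: 66.78
ee_pos: [0.4397, 0.0695, 0.226]
eef_rot: [-3.142, -0.002, 2.009]
force: [0.1, -0.5, 0.1]
grip_width: 0.0569
time_s: 67.2
ee_pos: [0.4395, 0.126, 0.2254]
eef_rot: [-3.141, -0.002, 2.616]
force: [0.0, -0.3, 1.2]
grip_width: 0.0575
tray top 58 [[-49.3, -61.9], [20.0, 20.5], 65.1] z 99.0
tray top 150 [[-41.8, 49.5], [34.7, 31.5], 3.4] z 101.0
tray top 64 [[-30.5, -7.7], [26.3, 14.9], 89.1] z 100.0
tray top 68 [[25.4, -67.9], [15.1, 27.1], 0.7] z 99.0
tray top 71 [[37.1, 54.0], [15.8, 26.4], 2.6] z 99.0
tray top 48 [[47.7, -12.7], [16.8, 19.0], 21.2] z 100.0
15-35 -1 -0.09 307 [-73. -88.  15.] [ -0. -36.  35.]
15-35 -1 -0.036 323 [-75. -31.  16.] [-0. 13. 35.]
15-35 1 -0.09 270 [  1. -89.  16.] [ 72. -46.  35.]
15-35 1 -0.036 93 [  0. -30.  17.] [39. 12. 35.]
15-35 1 0.016 442 [ 0. 24. 17.] [76. 84. 35.]
35-70 -1 -0.036 36 [-61. -21.  35.] [-0.  5. 62.]
35-70 -1 0.016 284 [-73.  19.  38.] [-12.  81.  70.]
35-70 1 -0.09 51 [  1. -82.  35.] [ 60. -36.  68.]
35-70 1 -0.036 231 [  0. -35.  35.] [75. 12. 67.]
35-70 1 0.016 53 [ 1. 29. 35.] [68. 83. 69.]
bar [[534.2, 142.7], [14.5, 24.8], 85.0]
```

View pics/c8.png

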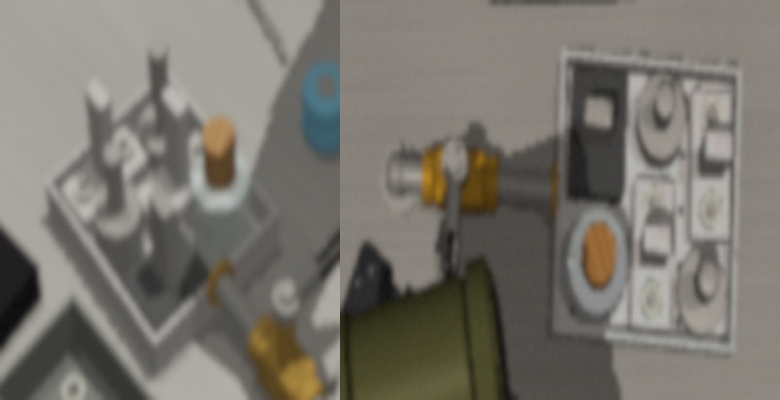

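The picture shows all six parts standing (grip tops at 99-101 mm) with the valve shut. Now I'll grip the handle at (500.5,146.5).

```bash
python3 -m creep '{"translation":[[30,10,0],[61,21,0],[61,21,0],[61,21,0],[61,21,0]],"yaw":[0.12,0.24,0.36,0.454,0.454],"gripper":[100,100,100,100,100]}' 15; python3 -m creep '{"translation":[[1,0,-40],[1,0,-80],[1,0,-115],[1,0,-130],[1,0,-130]],"yaw":[0,0,0,0,0],"gripper":[100,100,100,100,100]}';python3 -m creep '{"translation":[[0,0,0],[0,0,0],[0,0,0],[0,0,0],[0,0,0]],"yaw":[0,0,0,0,0],"gripper":[255,255,255,255,255]}' 15;python3 -m creep '{"translation":[[0,0,0],[0,0,0],[0,0,0]],"yaw":[0,0,0],"gripper":[255,255,255]}' 15
```

```text
time_s: 67.72
ee_pos: [0.5007, 0.1466, 0.2247]
eef_rot: [-3.141, -0.003, 3.065]
force: [-0.4, 0.3, 0.1]
grip_width: 0.0568
time_s: 68.13
ee_pos: [0.4997, 0.146, 0.0912]
eef_rot: [-3.139, -0.009, 3.059]
force: [-0.3, -0.5, -0.1]
grip_width: 0.0571
time_s: 68.55
ee_pos: [0.5001, 0.1461, 0.0921]
eef_rot: [-3.14, -0.007, 3.058]
force: [-0.3, 0.4, 1.4]
grip_width: 0.0274
time_s: 68.8
ee_pos: [0.5003, 0.1463, 0.0926]
eef_rot: [-3.14, -0.007, 3.058]
force: [-0.3, 1.0, 3.4]
grip_width: 0.0135
```

```bash
python3 -m creep '{"translation":[[1.5,10.3,0],[4.1,20.4,0],[8,30.1,0],[13,39.2,0],[19.1,47.6,0]],"yaw":[-0.122,-0.244,-0.367,-0.489,-0.611],"gripper":[255,255,255,255,255]}';python3 -m creep '{"translation":[[7.1,7.7,0],[15,14.4,0],[23.7,20.1,0],[33.1,24.7,0],[42.9,28.1,0]],"yaw":[-0.122,-0.244,-0.367,-0.489,-0.611],"gripper":[255,255,255,255,255]}'; python3 -m creep '{"translation":[[0,0,0]],"yaw":[0],"gripper":[255]}'
```

```text
time_s: 69.22
ee_pos: [0.5191, 0.1945, 0.0927]
eef_rot: [-3.139, -0.007, 2.441]
force: [-1.7, 0.1, 1.5]
grip_width: 0.0137
time_s: 69.63
ee_pos: [0.5621, 0.2235, 0.0927]
eef_rot: [-3.139, -0.008, 1.825]
force: [-1.9, 1.8, 1.2]
grip_width: 0.0138
time_s: 69.72
ee_pos: [0.5633, 0.2239, 0.0927]
eef_rot: [-3.14, -0.008, 1.819]
force: [4.0, -1.5, 0.7]
grip_width: 0.0138
```

```bash
python3 -m creep '{"translation":[[10,1.3,0],[20,2,0],[27.5,1.5,0],[28.5,1,0],[28.5,1,0]],"yaw":[-0.12,-0.24,-0.316,-0.316,-0.316],"gripper":[255,255,255,255,255]}';python3 -m creep '{"translation":[[3,0,0],[3,0,0],[3,0,0],[3,0,0]],"yaw":[0,0,0,0],"gripper":[255,255,255,255]}'
```

```text
time_s: 70.13
ee_pos: [0.5919, 0.2268, 0.0928]
eef_rot: [-3.141, -0.011, 1.508]
force: [3.1, 14.2, -2.0]
grip_width: 0.0138
time_s: 70.47
ee_pos: [0.5933, 0.2271, 0.0926]
eef_rot: [-3.138, -0.011, 1.512]
force: [-8.5, 2.9, 4.4]
grip_width: 0.0139
```

```bash
python3 -m creep '{"translation":[[3,0,0],[3,0,0],[3,0,0],[3,0,0]],"yaw":[0,0,0,0],"gripper":[255,255,255,255]}';python3 -m creep '{"translation":[[-1.5,0,0],[-1.5,0,0],[-1.5,0,0],[-1.5,0,0],[-1.5,0,0]],"yaw":[0,0,0,0,0],"gripper":[120,120,120,120,120]}';python3 -m creep '{"translation":[[0,0,40],[0,0,80],[0,0,120],[0,0,130],[0,0,130]],"yaw":[0,0,0,0,0],"gripper":[110,110,110,110,110]}';python3 -m creep '{"translation":[[-40,0,0],[-80,0,0],[-120,10,0],[-150,40,0],[-160,75,0]],"yaw":[0,0,0,0,0],"gripper":[110,110,110,110,110]}';python3 -m creep '{"translation":[[-20,30,0],[-20,60,0],[-20,60,0]],"yaw":[0,0,0],"gripper":[110,110,110]}';python3 tray.py|tail -16|head -6;python3 dry.py|sed -n '3,4p;8p'
python3 - <<'E'
from h import *
c,o=snap('scene'); a=np.load('last_top.npz')['pixels']
cv2.imwrite('pics/c9.png',np.hstack([cv2.resize(c['pixels'],(400,300)),cv2.resize(a,(400,300))])[:,:,::-1])
E
```

```text
time_s: 70.8
ee_pos: [0.5935, 0.2272, 0.0924]
eef_rot: [-3.131, -0.01, 1.516]
force: [-19.0, 0.3, 10.1]
grip_width: 0.0138
time_s: 71.22
ee_pos: [0.5921, 0.227, 0.0923]
eef_rot: [-3.132, -0.01, 1.517]
force: [-0.2, 0.7, 0.6]
grip_width: 0.0438
time_s: 71.63
ee_pos: [0.5933, 0.2272, 0.2262]
eef_rot: [-3.138, -0.012, 1.517]
force: [-0.5, -0.1, -0.1]
grip_width: 0.0534
time_s: 72.05
ee_pos: [0.4302, 0.3017, 0.2255]
eef_rot: [-3.136, -0.011, 1.516]
force: [1.9, 0.5, 0.3]
grip_width: 0.0536
time_s: 72.3
ee_pos: [0.4085, 0.3651, 0.2236]
eef_rot: [-3.135, -0.011, 1.52]
force: [0.1, -0.3, -0.2]
grip_width: 0.0533
tray top 150 [[-42.2, 49.4], [34.6, 31.5], 3.5] z 102.0
tray top 55 [[-49.5, -62.0], [19.7, 19.0], 74.8] z 99.0
tray top 64 [[-30.6, -7.8], [13.6, 25.7], 2.7] z 100.0
tray top 71 [[25.4, -67.8], [14.8, 27.0], 0.8] z 100.0
tray top 69 [[36.4, 53.9], [16.0, 26.4], 3.4] z 99.0
tray top 48 [[48.2, -12.9], [18.5, 18.2], 31.6] z 99.0
handle 292 [[586.4, 186.8], [121.5, 24.1], 88.3] [0.587452   0.16550897 0.10849438]
[6.8281725e-02 9.9766606e-01 5.8809283e+02 1.8201541e+02] 86.084694
bar [[590.4, 214.0], [66.7, 14.6], 85.4]
```

View pics/c9.png

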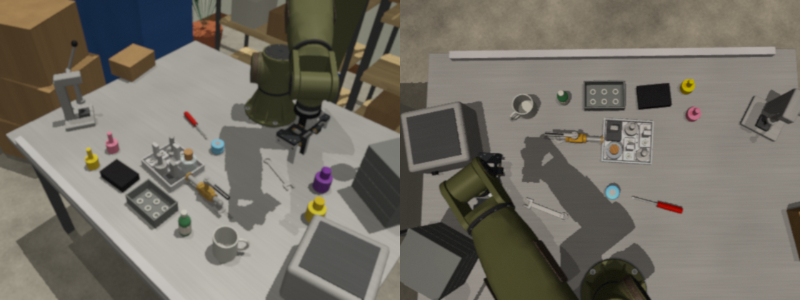

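The handle lies along the pipe: fitted at 86.1° against the pipe's 86.1°, and held at its stop under 19 N. All six parts are upright, the bystanders are in place, and the gripper is clear. Handing in.

```bash
python3 -c "
from station import ctrl
print(ctrl.hand_in())"
```

```text
the job is handed in; nothing more can be done
None
```

The job is handed in. All six rinsed parts are standing in the tray with the air fully on again, at about 72 s of the 210 s allowed. Handing in gives no verdict, so this rests on my own checks.

**What I did**
- I shut the valve while the tray was still empty. The handle held against its stop under 23 N.
- I placed the jar, block, carrier A, carrier B, plunger and seater.
- I swung the valve back open. The handle held against its other stop under 19 N.

**What went wrong on the way**
- **Jar:** it caught on the tray rim while being lowered and came to rest tilted. I regripped it, let it swing upright and set it down properly.
- **Block and carrier B:** the block was knocked a few centimetres aside inside the tray, so carrier B came down on it and toppled. I lifted B upright and stood it on the cart. After putting the block back, I placed B again.
- **Floor contact:** some parts were set down rather hard, with up to 50 N at the wrist. That is below the 120 N limit.

**Last checks**
- **Parts:** all six grip tops were at 99–102 mm in the dryer frame, which fits parts standing flat on the 4 mm floor. All centres were inside the walls.
- **Valve:** the handle lined up with the pipe, 86.1° for both. A second fit gave 85.4°, which is within the noise.
- **Bystanders:** by eye in the last picture they looked unmoved; I did not measure them.
- **Robot:** the gripper was empty and clear of everything.
- **Cameras:** the scene camera read x about 2–3 mm higher than the top camera, so I relied on the top camera.

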